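# Candy for the order on the mat

## Task

Every pizza order gets one candy ball per box. Count the boxes of the order standing on the red mat, slide the bowl to right under the dispenser's outlet, then turn the red paddle clockwise exactly that many clicks so that that many candies, and no more, drop into the bowl; leave the bowl standing under the outlet, the paddle resting in its click stop, and everything else where it is.

Things in the scene. Friction and masses are not known exactly. Their poses are not given: they have to be found in the camera images.
- dispenser: Candy dispenser bolted to the counter: 188 mm square machine on red rear legs, origin on the counter straight under the paddle's vertical axis, -x axis its front. Dark floor plate, underside 120 mm above the counter; clear cover, top at 161 mm; white six-pocket drum between. Plates reach 94 mm from the axis. A yellow chute sticks out of the front. Each click of the paddle lets one candy roll down the chute
- spout (a point): Centre of the outlet at the open bottom of the yellow chute, 155 mm in front (dispenser's -x) of the paddle axis, 64 mm above the counter. The opening is 40 x 42 mm; candies fall straight down from it. The chute is 50 mm wide, from 64 to 112 mm above the counter, and ends 179 mm in front of the axis
- tube_top (a point): Centre of the top of the clear feed tube (39 mm diameter, 218 mm above the counter) that stands on the cover 68 mm behind the paddle axis (dispenser's +x)
- paddle_axis (a point): Point on the vertical axis of the red paddle knob, a straight two-armed bar centred on it: 94 mm long, 12 mm thick, on edge from 166 to 194 mm above the counter (this point at 180 mm), hub 26 mm diameter. At the start one arm points along (-0.866, -0.5) in the dispenser's frame (30 degrees from the front towards its -y side), the other opposite
- paddle (a joint): Angle of the paddle in rad, 0 at the start, growing clockwise seen from above; it cannot turn back past 0. Click stops every 60 degrees (1.047 rad). Leaving a stop takes about 0.13 N m (about 4 N at 36 mm from the axis); once past half-way between two stops the detent carries it on to the next by itself
- bowl: Blue round bowl, 140 mm rim diameter, 50 mm high, wall 4 mm, narrower at the foot, 0.25 kg, loose on the counter to one side in front of the dispenser. Origin at the centre of its underside. It passes under the chute with 14 mm to spare
- mat: Red square mat, 270 mm, flat on the counter; the current order stands on it. Origin at its centre
- order_one: Order of one white pizza box, 200 x 200 x 42 mm with a brown paper band. Origin at the centre of its underside. Which of the three orders stands on the mat differs each time
- order_two: Order of two pizza boxes banded into a stack, 200 x 200 x 84 mm. Origin at the centre of its underside
- order_three: Order of three pizza boxes banded into a stack, 200 x 200 x 126 mm. Origin at the centre of its underside
- shaker: Glass cheese shaker with a steel top, 72 mm diameter, 125 mm high, on the other side of the dispenser's front from the bowl. Origin at the centre of its underside. To be left alone
- cutter: Pizza wheel lying flat, about 220 mm long along its x, up to 22 mm high: wheel of 84 mm diameter centred at x = +100 mm, black handle from x = -75 to +35 mm. To be left alone
- pan: Round dark steel pan, 200 mm diameter, 25 mm high. Origin at the centre of its underside. To be left alone
- candy1_center (a point): Centre of the red candy ball (28 mm diameter, 12 g), first to fall; it starts in the drum pocket one click before the outlet
- candy2_center (a point): Centre of the yellow candy ball (28 mm diameter, 12 g), second to fall; starts two clicks before the outlet
- candy3_center (a point): Centre of the green candy ball (28 mm diameter, 12 g), third to fall; starts three clicks before the outlet, at the foot of the tube
- candy4_center (a point): Centre of the blue candy ball (28 mm diameter, 12 g), waits in the clear tube, number 4 in line
- candy5_center (a point): Centre of the orange candy ball (28 mm diameter, 12 g), waits in the clear tube, number 5 in line
Not all that is in view belongs to the job. What is meant by the bowl is not turquoise, and is the smaller of those in its own colour.

How it is judged (in metres and radians):
On the way, in this order (a step that is already met when the one before it is completed fails the run):
1. the bowl stands under the outlet (centre within 30 mm) before the paddle is turned a click (horizontal distance between bowl and spout below 0.03 m and value of joint paddle below 0.4 rad and linear speed of bowl below 0.03 m/s), for 0.2 s.
2. the first candy lies in the bowl (horizontal distance between candy1_center and bowl below 0.068 m and height (world z) of candy1_center below 0.055 m), for 0.2 s.
At the end, for the whole second after the job is handed in: As many candies lie in the bowl as the order on the red mat has boxes (1, 2 or 3), the other candies are still in the dispenser; the paddle rests within 0.25 rad of that click stop; the bowl stands upright and still on the counter, its centre within 30 mm of the outlet's, seen from above (((horizontal distance between order_one and mat below 0.1 m and value of joint paddle between 0.797198 and 1.2972 rad and (horizontal distance between candy1_center and bowl below 0.068 m and height (world z) of candy1_center below 0.055 m) and height (world z) of each of candy2_center, candy3_center, candy4_center, candy5_center above 0.1 m) or (horizontal distance between order_two and mat below 0.1 m and value of joint paddle between 1.8444 and 2.3444 rad and (horizontal distance between candy1_center and bowl below 0.068 m and height (world z) of candy1_center below 0.055 m) and (horizontal distance between candy2_center and bowl below 0.068 m and height (world z) of candy2_center below 0.055 m) and height (world z) of each of candy3_center, candy4_center, candy5_center above 0.1 m) or (horizontal distance between order_three and mat below 0.1 m and value of joint paddle between 2.89159 and 3.39159 rad and (horizontal distance between candy1_center and bowl below 0.068 m and height (world z) of candy1_center below 0.055 m) and (horizontal distance between candy2_center and bowl below 0.068 m and height (world z) of candy2_center below 0.055 m) and (horizontal distance between candy3_center and bowl below 0.068 m and height (world z) of candy3_center below 0.055 m) and height (world z) of each of candy4_center, candy5_center above 0.1 m)) and horizontal distance between bowl and spout below 0.03 m and angle between bowl's own z axis and vertical below 0.1 rad and height (world z) of bowl below 0.01 m and linear speed of bowl below 0.02 m/s and velocity of joint paddle between -0.1 and 0.1 rad/s); the robot touches nothing.
It fails at once if the paddle is turned more than half a click beyond the right count ((horizontal distance between order_one and mat below 0.1 m and value of joint paddle above 1.6272 rad) or (horizontal distance between order_two and mat below 0.1 m and value of joint paddle above 2.6744 rad) or (horizontal distance between order_three and mat below 0.1 m and value of joint paddle above 3.72159 rad)).
It fails at once if an order, the shaker, the pizza cutter or the pan is moved by more than 30 mm (distance of any of order_one, order_two, order_three, shaker, cutter, pan from where it was at the start of the episode above 0.03 m).
It also fails if it takes over 64 s, if anything falls off the work surface, if the arm or the gripper's body presses on something with over 40 N, if the wrist force passes 120 N, or if a joint passes its speed limit or range.

## Robot

A 7-joint arm with a two-finger parallel gripper is mounted at the origin on the work surface. World frame = base frame: x ahead of the robot, y to its left, z up, the work surface at z = 0. Lengths are in m, angles in degrees, forces in N, time in s.
With the tool pointing down it reaches from about 0.4 to 0.875 m from the base axis. Payload 6.5 kg.
Tool frame: the origin (TCP) lies at the very end of the fingers, on their centre line; the grasp point (between the pads) lies 19 mm behind it (bot.pinch_z is the distance from the TCP to the grasp point, in m); z points along the fingers, x is the direction in which the jaws open and shut, and the axes are right-handed (so a half turn about z gives the same grasp; the last joint's range is limited). The gripper opens to 88 mm and grips with 3 to 60 N. Pads are 18 mm wide; open, the fingers measure 123 mm over their backs; the gripper's body (75 mm by 187 mm) begins 45 mm behind the grasp point.
Start: joints at [-66.933, 30.733, -0.252, 88.115, 0.149, 61.152, -4.079], TCP at [0.294, 0.58, 0.239] pointing down, gripper open.
Joint ranges: [-154.64, 154.64], [-21.42, 123.67], [-72.66, 72.17], [13.99, 137.28], [-74.86, 254.86], [10.95, 109.41], [-158.01, 158.01]. Speed limits (degrees/s): [136.94, 136.94, 180, 180, 180, 180, 180].

## Interface

Orientations are given as a 3x3 rotation matrix whose columns are the frame's x, y, z axes.
In Python, from station import bot gives the robot as it stands.
- The arm moves only by the tool step_arm, never from a script. Its argument "targets" is text: rows parted by semicolons, each of 6 numbers parted by spaces: the shift along the world's x, y, z scaled (see below), then the turn, a rotation vector about the world's x, y, z scaled (see below). A call has 1 to 5 rows; each row shifts and turns the pose as measured when the row begins; what a row does not reach is not made up. The controller multiplies each number of a shift by 6 cm and each number of a turn by 0.12 rad. A row lasts 1/8 s, in which the tool goes at most 62.5 mm and 10.7 degrees, less where a joint would pass 70% of its speed; a pose out of reach is approached as far as the arm can. A call with a number of a shift or a turn outside -1 to 1 is refused whole. A call with a gripper value outside its range is refused whole. "hand" is the finger opening in mm, from 0 to 88.1, set as the call begins (left out, the last holds). The fingers move at their own pace and stop on an object; the grip force is fixed at half the most. Time passes only in rows, so rows that do not move let the fingers close. It gives the time, the measured TCP pose, the force and the opening at its end, in the units of the state.
- bot.sense(): the state, without advancing time (a new reading comes with each control period).
- bot.grab_frame(name): name is "scene" or "side" or "wrist"; returns the picture (420x560x3 uint8, red, green, blue); there is no depth.
- bot.camera_params(name): a dict with "intrinsics" (3x3 intrinsics, pixels), "eye" and "attitude" of the camera in the world. Camera axes: x right, y down, z forward; pixel columns grow to the right and rows downward; lengths in m; the calibration is good to about 2 mm. The wrist camera is an equidistant fisheye: a pixel r from the principal point sees the ray r / f radians off the axis. A picture is of the moment at which its call begins: read the wrist's pose just before it. camera_params takes no time and is no camera call; for the wrist camera it gives the pose at the moment of the call.
- bot.hand_in(): hands the job in, once; it reports no verdict.
Trained networks look in the newest picture that a camera, given by its name, has taken for a name from the list of things; names that differ only in an ending like _2 or _b are one class to them, and where a whole thing is asked for, a point or a joint stands for the part that bears it (a point fixed in the world has none). Each returns a list of dicts, best first, with "p" (0 to 1); they miss things now and then, are a little off and sometimes report something else, mostly with a low value. They report only what shows in the picture. A call takes as long as a camera call. They do not tell look-alikes from the thing itself.
- bot.find_in(name, camera): "box" ([left, top, right, bottom] in pixels, round what is visible of it).
- bot.masks_of(name, camera): "pixels" (420x560 bool, what is visible of it) and "box" ([left, top, right, bottom] in pixels, round what is visible of it).
The state is a dict: "t": time; "joint_positions": joint angles; "qd": joint speeds; "joint_torque": joint torques, N m; "eef_pos": TCP position; "eef_rot": TCP orientation; "force": force on the tool from outside, world axes, zero at the start; "moment": the same for the moment, N m; "finger_gap": finger opening in m.
Only numpy, scipy, OpenCV 4.12 (cv2) and the standard library are available. Lean on these libraries where they do the work, as an engineer would, in place of code of your own. Each camera call takes 0.05 s, during which the arm holds its last target.

## Working session

There is one attempt and no reset: what is moved stays moved. The work goes in short steps, Python scripts to look and compute and a tool call to move; the robot and the scene stay as the last step left them, time stands still between calls to the robot, and variables do not carry over. Pictures are saved under pics/ and viewed, and the job is handed in when it is done.

Besides the shell and the picture viewer there is one more tool, called after "Request:" as name(argument=value, ...) on one line, values as JSON. step_arm: Moves the arm, as the interface text tells. Shifts and turns lie within -1 to 1; 1 stands for 6 cm of shift or 0.12 rad of turn. Its arguments: {"type":"object","properties":{"targets":{"type":"string"},"hand":{"type":"number"}},"required":["targets"]}

```bash
mkdir -p pics; ls; python3 - <<'E'
from station import bot
import cv2
s=bot.sense();print({k:(v if not hasattr(v,'round') else v) for k,v in s.items()})
for n in ("scene","side","wrist"):
    im=bot.grab_frame(n);cv2.imwrite(f"pics/{n}0.png",im[:,:,::-1])
    print(n,bot.camera_params(n))
E
```

```text
pics
{'t': 0.0, 'joint_positions': array([-66.93305303,  30.77829459,  -0.25258854,  88.16855142,
         0.14817803,  61.15187347,  -4.08014048]), 'qd': array([ 0.00379505,  0.00608795, -0.02801629, -0.01421359, -0.11040403,
       -0.0139754 ,  0.06348552]), 'joint_torque': array([ 1.00500956e-04, -5.70978355e+01,  9.91073549e-01, -2.51599950e+01,
       -5.62749733e-02,  1.80208858e-02,  1.58628609e-04]), 'eef_pos': array([0.29343345, 0.57932491, 0.23784495]), 'eef_rot': array([[ 4.51785873e-01,  8.92126163e-01, -6.58236532e-04],
       [ 8.92124763e-01, -4.51786334e-01, -1.58615703e-03],
       [-1.71243446e-03,  1.29374231e-04, -9.99998525e-01]]), 'force': array([-0.21548661, -0.53924018,  0.64745801]), 'moment': array([-0.04539982,  0.0049323 , -0.02048581]), 'finger_gap': 0.08841472762691302}
scene {'intrinsics': array([[441.57030984,   0.        , 282.9534845 ],
       [  0.        , 441.57030984, 209.54176718],
       [  0.        ,   0.        ,   1.        ]]), 'eye': array([1.10425875, 0.49951987, 1.30116879]), 'attitude': array([[-0.61863369,  0.66297449, -0.42161259],

[... 207 characters left out ...]
0.7922475 ],
       [  0.        ,   0.        ,   1.        ]]), 'eye': array([-0.21554998,  0.93675016,  1.19990108]), 'attitude': array([[-0.76049159, -0.44358739,  0.47421806],
       [-0.64907852,  0.49826858, -0.57482649],
       [ 0.01869782, -0.74495547, -0.66685211]])}
wrist {'intrinsics': array([[325.1922621 ,   0.        , 275.21980478],
       [  0.        , 325.1922621 , 211.27332713],
       [  0.        ,   0.        ,   1.        ]]), 'eye': array([0.22844053, 0.61165663, 0.38389895]), 'attitude': array([[ 4.51292523e-01,  8.56228159e-01,  2.51412803e-01],
       [ 8.92375623e-01, -4.32728250e-01, -1.28109362e-01],
       [-8.97420751e-04,  2.82169454e-01, -9.59364161e-01]])}
```

View pics/scene0.png

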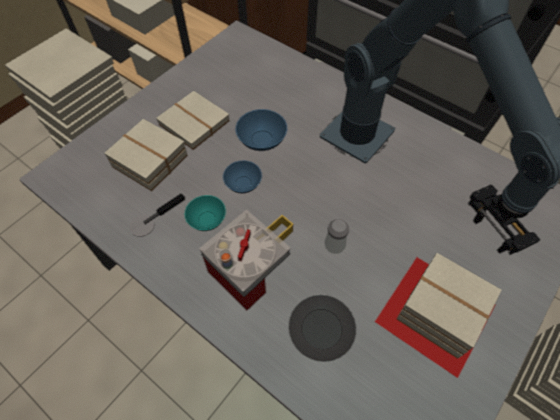

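View pics/side0.png

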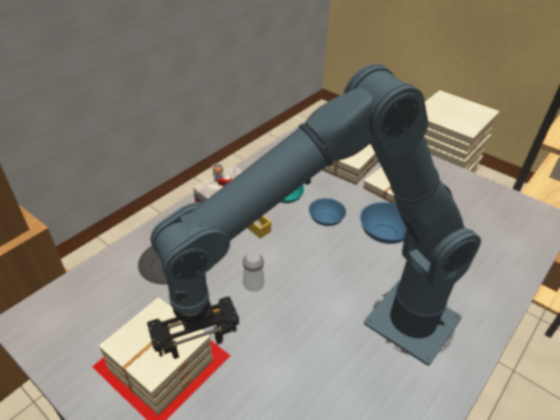

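View pics/wrist0.png

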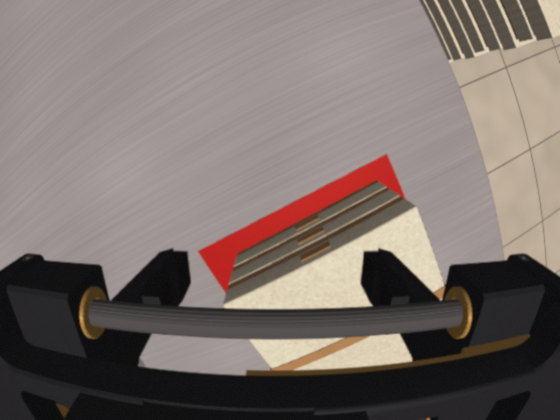

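The scene picture shows three bowls: a large blue one at (261,130), a small blue one at (242,177) and a turquoise one at (205,213). By the description the target is the small blue one. The order on the mat at (450,300) looks like 3 boxes. Next I'll check both in crops and measure.

```bash
cat > h.py <<'E'
import numpy as np, cv2
from station import bot
def ray(cam,u,v,P=None):
    P=P or bot.camera_params(cam)
    K=P["intrinsics"];x=(u-K[0,2])/K[0,0];y=(v-K[1,2])/K[1,1]
    if cam=="wrist":
        r=np.hypot(x,y); d=np.array([x/r*np.sin(r),y/r*np.sin(r),np.cos(r)]) if r>0 else np.array([0,0,1.])
    else: d=np.array([x,y,1.])
    return P["eye"],P["attitude"]@d
def at(cam,u,v,z,P=None):
    e,d=ray(cam,u,v,P); return e+d*(z-e[2])/d[2]
def proj(cam,p,P=None):
    P=P or bot.camera_params(cam);K=P["intrinsics"];c=P["attitude"].T@(np.asarray(p)-P["eye"])
    if cam=="wrist":
        th=np.arctan2(np.hypot(c[0],c[1]),c[2]);n=c[:2]/np.hypot(c[0],c[1])*th;return K[0,0]*n+K[:2,2]
    return (K@c)[:2]/c[2]
E
python3 - <<'E'
from h import *
im=cv2.imread("pics/scene0.png")
a=cv2.resize(im[110:280,170:370],None,fx=4,fy=4,interpolation=cv2.INTER_CUBIC)[:600]
cv2.imwrite("pics/cropA.png",a)
b=cv2.resize(im[240:380,370:520],None,fx=4,fy=4,interpolation=cv2.INTER_CUBIC)
cv2.imwrite("pics/cropB.png",b)
bot.grab_frame("scene")
for n in ["dispenser","spout","tube_top","paddle_axis","bowl","mat","order_one","order_two","order_three","shaker","cutter","pan"]:
    try:
        for r in bot.find_in(n,"scene")[:4]: print(n,round(r["p"],2),np.round(r["box"],1))
    except Exception as e: print(n,e)
E
```

```text
dispenser 0.61 [203.5 210.7 292.8 310.2]
dispenser 0.17 [130.5 192.7 184.9 239.1]
spout 0.97 [198.6 207.8 296.8 311.6]
spout 0.42 [129.  195.6 185.  235.5]
spout 0.31 [156.2  91.8 228.  149.9]
tube_top 0.87 [202.3 210.1 292.9 309.8]
tube_top 0.54 [321.5 221.8 354.8 256. ]
paddle_axis 0.88 [199.3 210.8 292.2 308.2]
bowl 0.7 [237.  108.8 289.  154.1]
bowl 0.68 [220.4 163.  260.9 189.2]
bowl 0.68 [184.6 195.1 225.4 228.9]
mat 0.82 [374.  255.8 470.5 374.6]
mat 0.21 [154.7  91.4 230.1 152.3]
order_one 0.7 [158.   92.5 228.2 148.5]
order_two 0.82 [107.2 121.4 185.6 190.1]
order_three 0.85 [398.2 253.5 499.6 359.2]
order_three 0.43 [202.3 211.7 292.6 308.2]
shaker 0.82 [323.3 219.4 351.4 254. ]
cutter 0.68 [129.3 192.5 183.  234.2]
pan 0.94 [289.7 292.1 353.6 361.2]
```

View pics/cropA.png

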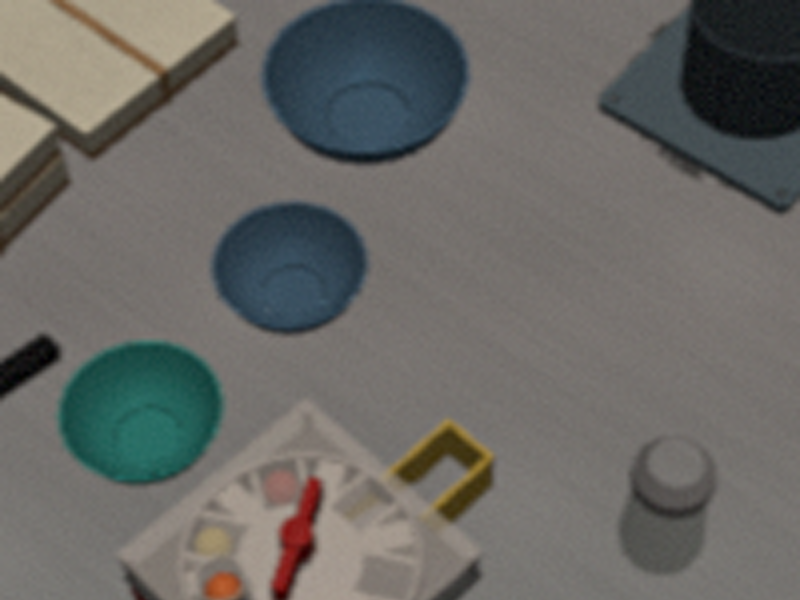

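View pics/cropB.png

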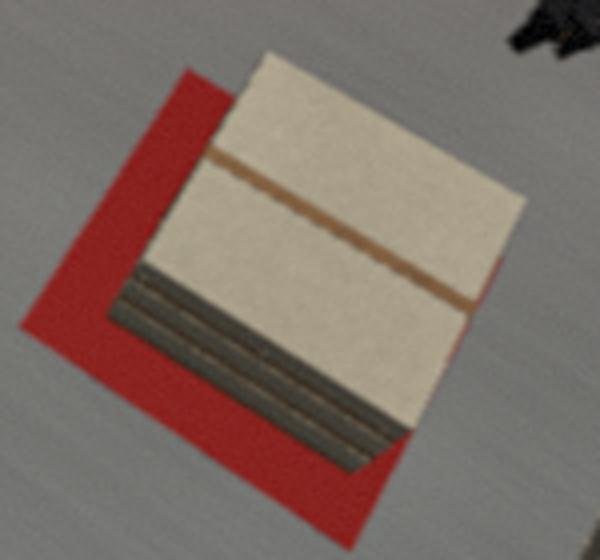

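The crops confirm that the small blue bowl at (242,177) is the target. The order on the mat has three layers, so the count is 3. Next I'll fit the dispenser's pose.

```bash
python3 - <<'E'
from h import *
im=cv2.imread("pics/scene0.png")
b=cv2.resize(im[203:313,190:310],None,fx=5,fy=5,interpolation=cv2.INTER_CUBIC)
cv2.imwrite("pics/cropC.png",b)
im=cv2.imread("pics/side0.png")
b=cv2.resize(im[140:290,130:370],None,fx=3.3,fy=3.3,interpolation=cv2.INTER_CUBIC)
cv2.imwrite("pics/cropD.png",b)
E
```

```text
(no output)
```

View pics/cropC.png

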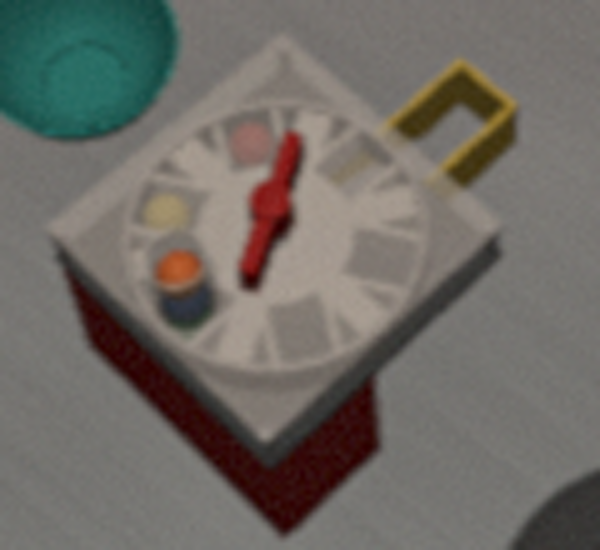

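View pics/cropD.png

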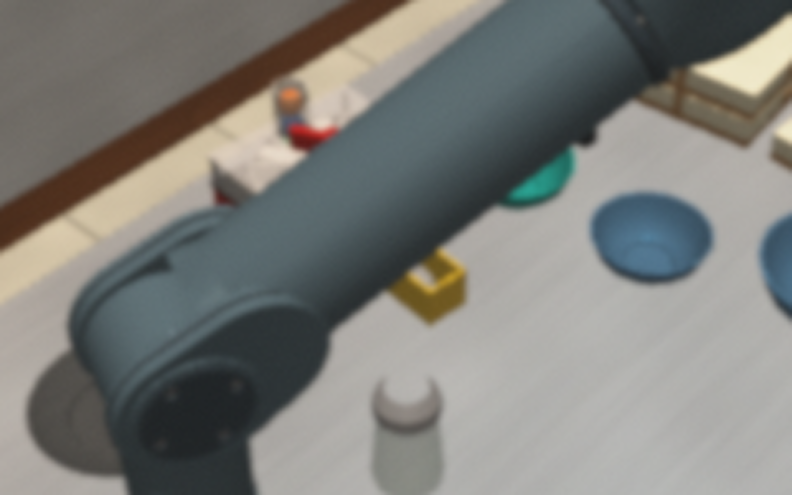

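```bash
cat > fit.py <<'E'
from h import *
from scipy.optimize import least_squares
P=bot.camera_params("scene")
c=lambda x,y:((x+.5)/5-.5+190,(y+.5)/5-.5+203)
obs=[((-94,-94,161),c(285,36)),((-94,94,161),c(500,232)),((94,94,161),c(265,442)),((94,-94,161),c(48,232)),((-179,-25,112),c(462,60)),((-179,25,112),c(518,103))]
def w(q,p):
    C,S=np.cos(q[2]),np.sin(q[2]);p=np.array(p)/1000
    return np.array([q[0]+C*p[0]-S*p[1],q[1]+S*p[0]+C*p[1],p[2]])
f=lambda q:np.concatenate([proj("scene",w(q,p),P)-o for p,o in obs])
h=at("scene",*c(270,195),.194,P)
x=at("scene",*c(50,232),.161,P)-at("scene",*c(285,37),.161,P)
r=least_squares(f,[h[0],h[1],np.arctan2(x[1],x[0])])
E
python3 - <<'E'
from fit import *
print("hub",h,"fit",r.x,np.degrees(r.x[2]),"res",np.round(r.fun,2))
q=r.x
for n,p in dict(spout=(-155,0,64),tube=(68,0,218),arm=(-47*.866,-23.5,194),arm2=(47*.866,23.5,194)).items(): print(n,w(q,p),proj("scene",w(q,p),P))
res=bot.masks_of("bowl","scene")
for m in res:
    print(m["p"],m["box"])
    n=max(cv2.findContours(m["pixels"].astype(np.uint8),0,1)[0],key=len)[:,0].astype(float)
    print("ctr/size")
b=[m for m in res if 215<m["box"][0]<225][0]
ct=max(cv2.findContours(b["pixels"].astype(np.uint8),0,1)[0],key=len)[:,0].astype(float)
# model: rim circle r=.07 z=.05: project, fit convex silhouette to hull w/ foot circle r~.04
def sil(x,y,R=.07,F=.04):
    t=np.linspace(0,2*np.pi,80)
    pts=[proj("scene",(x+rr*np.cos(a),y+rr*np.sin(a),z),P) for rr,z in((R,.05),(F,0.)) for a in t]
    return cv2.convexHull(np.array(pts,np.float32))
def g(v): 
    H=sil(*v); return [cv2.pointPolygonTest(H,(float(a),float(b_)),True) for a,b_ in ct]
e=at("scene",242,176,.04,P)
o=least_squares(g,[e[0],e[1],.07]);print("bowl",o.x,np.sqrt(np.mean(o.fun**2)))
for n in ["shaker","pan","cutter"]:
    bx=bot.find_in(n,"scene")[0]["box"];print(n,bx,at("scene",(bx[0]+bx[2])/2,(bx[1]+bx[3])/2,{"shaker":.06}.get(n,.015),P))
for u,v,z in((205,213,.04),(261,130,.04)):print(at("scene",u,v,z,P))
E
```

```text
hub [0.70549804 0.04685691 0.194     ] fit [ 0.70844288  0.04992893 -0.11139939] -6.382714660773218 res [-0.32 -0.31  0.88 -0.95  0.04  0.65 -0.61 -0.48 -0.11 -0.    0.08  0.98]
spout [0.55440365 0.06716015 0.064     ] [282.16834018 231.61385839]
tube [0.77602138 0.04236943 0.218     ] [224.74223935 254.46801856]
arm [0.6653807 0.0310994 0.194    ] [248.59094274 228.97223988]
arm2 [0.75150506 0.06875846 0.194     ] [238.69240274 257.41259376]
0.88 [235.3, 107.4, 288.8, 154.3]
ctr/size
0.72 [184.5, 197.4, 226.4, 229.1]
ctr/size
0.63 [221.7, 161.5, 261.2, 191.8]
ctr/size
bowl [ 0.45875421 -0.19061385  0.06776727] 0.3877175598768225
shaker [323.3, 219.4, 351.4, 254.0] [0.4577572  0.21607406 0.06      ]
pan [289.7, 292.1, 353.6, 361.2] [0.71313596 0.34092655 0.015     ]
cutter [129.3, 192.5, 183.0, 234.2] [ 0.74382318 -0.33328716  0.015     ]
[ 0.64815275 -0.18933544  0.04      ]
[ 0.24457135 -0.28012126  0.04      ]
```

The dispenser fit is consistent, with residuals of 1 px or less, which is about 2 mm:
- Paddle axis (0.708, 0.050), spout (0.554, 0.067), front facing roughly world -x.
- Bowl (0.459, -0.191), with a fitted rim radius of 68 mm against 70 mm given.
- Shaker (0.458, 0.216).

Plan:
1. Push the bowl with the two finger tips, spread, in +y to about (0.49, 0.055).
2. Push it from the front in +x under the spout.
3. Turn the paddle by pushing one arm.

I'll start with the transit.

Request:
step_arm(targets="0.5 -0.97 0 0 0 -0.65; 0.5 -0.97 0 0 0 -0.65; 0.5 -0.97 0 0 0 -0.65; 0.5 -0.97 0 0 0 -0.65; 0.5 -0.97 0 0 0 -0.65", hand=50)

```text
t: 1.62
eef_pos: [0.4355, 0.301, 0.2391]
eef_rot: [[0.759, 0.651, 0.001], [0.651, -0.759, 0.005], [0.004, -0.003, -1.0]]
force: [0.8, -0.3, 0.7]
finger_gap: 0.0503
```

Request:
step_arm(targets="0.1 -0.97 0 0 0 -0.65; 0 -0.97 0 0 0 -0.65; 0 -0.97 0 0 0 -0.65; 0 -0.97 0 0 0 -0.65; 0 -0.97 0 0 0 -0.65")

```text
t: 2.25
eef_pos: [0.4439, 0.0003, 0.2408]
eef_rot: [[0.954, 0.299, 0.01], [0.299, -0.954, 0.005], [0.011, -0.002, -1.0]]
force: [1.8, -0.7, 0.2]
finger_gap: 0.0502
```

Request:
step_arm(targets="0.05 -1 0 0 0 -0.55; 0.05 -1 0 0 0 -0.55; 0.05 -1 0 0 0 -0.55; 0 -1 -0.1 0 0 -0.55; 0 -0.95 -0.2 0 0 -0.4")

```text
t: 2.88
eef_pos: [0.4541, -0.3062, 0.2253]
eef_rot: [[1.0, -0.016, 0.019], [-0.016, -1.0, 0.001], [0.019, -0.001, -1.0]]
force: [1.4, 0.2, 0.4]
finger_gap: 0.0501
```

```bash
cat > bowl.py <<'E'
from h import *
from scipy.optimize import least_squares
def bowl(cam,near,tag,F=.04):
    im=bot.grab_frame(cam);cv2.imwrite(f"pics/{tag}.png",im[:,:,::-1])
    P=bot.camera_params(cam);e=proj(cam,(*near,.03),P)
    res=bot.masks_of("bowl",cam)
    if not res: print("none");return
    b=min(res,key=lambda m:np.hypot((m["box"][0]+m["box"][2])/2-e[0],(m["box"][1]+m["box"][3])/2-e[1]))
    print(b["p"],np.round(b["box"]),"exp",e)
    ct=max(cv2.findContours(b["pixels"].astype(np.uint8),0,1)[0],key=len)[:,0].astype(float)
    t=np.linspace(0,2*np.pi,80)
    def g(v):
        pts=[proj(cam,(v[0]+rr*np.cos(a),v[1]+rr*np.sin(a),z),P) for rr,z in((.07,.05),(F,0.)) for a in t]
        H=cv2.convexHull(np.array(pts,np.float32)); return [cv2.pointPolygonTest(H,(float(a),float(c)),True) for a,c in ct]
    o=least_squares(g,near,loss="soft_l1");print(cam,"bowl",o.x,"rms",np.sqrt(np.mean(np.square(g(o.x)))))
    return o.x
E
python3 - <<'E'
from bowl import *
bowl("side",(.459,-.191),"side1"); bowl("scene",(.459,-.191),"scene1"); s=bot.sense();print(s["eef_pos"],s["eef_rot"][:,0])
E
```

```text
0.92 [306. 198. 346. 225.] exp [326.68537788 213.61823571]
side bowl [ 0.45905735 -0.19141688] rms 1.3622970453909877
0.64 [221. 160. 261. 192.] exp [241.8627925 178.868206 ]
scene bowl [ 0.45804112 -0.1906547 ] rms 0.5093055130369618
[ 0.45312021 -0.30491229  0.22454179] [ 0.99972882 -0.01672483  0.01620377]
```

View pics/side1.png

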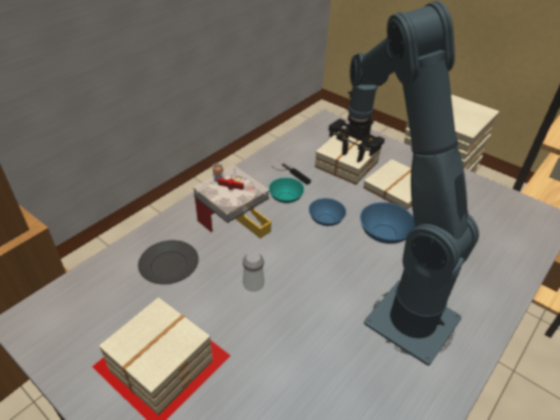

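View pics/scene1.png

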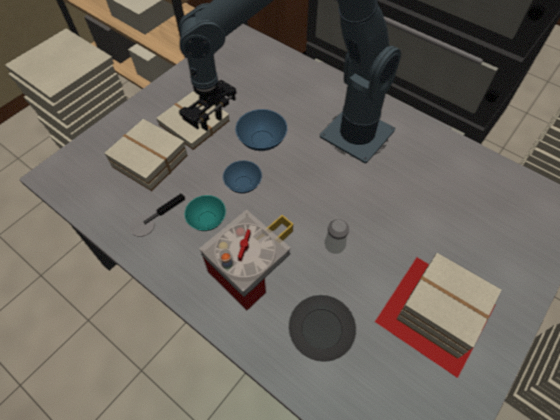

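```bash
python3 - <<'E'
from h import *
P=bot.camera_params("scene")
print("one corners",[at("scene",u,v,.042,P)[:2].round(3) for u,v in((192,93),(229,117),(196,141),(158,119))])
print("two corners",[at("scene",u,v,.084,P)[:2].round(3) for u,v in((147,121),(185,145),(150,178),(108,153))])
print("big bowl",[at("scene",u,v,.06,P)[:2].round(3) for u,v in((236,130),(287,130),(262,154))])
E
```

```text
one corners [array([ 0.265, -0.626]), array([ 0.271, -0.42 ]), array([ 0.439, -0.434]), array([ 0.45 , -0.628])]
two corners [array([ 0.504, -0.615]), array([ 0.499, -0.421]), array([ 0.678, -0.41 ]), array([ 0.695, -0.609])]
big bowl [array([ 0.316, -0.341]), array([ 0.198, -0.191]), array([ 0.345, -0.191])]
```

Request:
step_arm(targets="0 0.3 -0.9 0 0.13 0.14; 0.03 0 -0.9 0 0 0; 0 0 -0.9 0 0 0; 0 0 -0.6 0 0 0; 0 0 0 0 0 0")

```text
t: 3.7
eef_pos: [0.461, -0.2766, 0.0241]
eef_rot: [[1.0, 0.015, 0.009], [0.015, -1.0, 0.006], [0.009, -0.006, -1.0]]
force: [-0.5, 0.0, -0.3]
finger_gap: 0.05
```

Request:
step_arm(targets="0 0.2 0 0 0 -0.05; 0.03 0.25 0 0 0 -0.05; 0.03 0.25 0 0 0 0; 0.03 0.25 0 0 0 0; 0.03 0.2 0 0 0 0")

```text
t: 4.32
eef_pos: [0.4726, -0.2031, 0.0296]
eef_rot: [[1.0, 0.005, 0.017], [0.005, -1.0, 0.003], [0.018, -0.003, -1.0]]
force: [-0.2, -1.3, 0.3]
finger_gap: 0.0497
```

```bash
python3 - <<'E'
from bowl import *
bowl("scene",(.459,-.13),"scene2"); bowl("side",(.459,-.13),"side2");s=bot.sense();print(s["eef_pos"],s["eef_rot"][:,0],s["force"])
E
```

```text
0.73 [234. 173. 272. 205.] exp [254.95542543 187.55213586]
scene bowl [ 0.47122259 -0.12783558] rms 0.6462657702158457
0.64 [295. 206. 334. 229.] exp [316.78355929 222.12051047]
side bowl [ 0.46897972 -0.12715873] rms 1.1552140211803195
[ 0.4721895  -0.20411702  0.02925556] [0.99984904 0.00469321 0.01672905] [-0.40014632 -0.57797345 -0.06108768]
```

View pics/scene2.png

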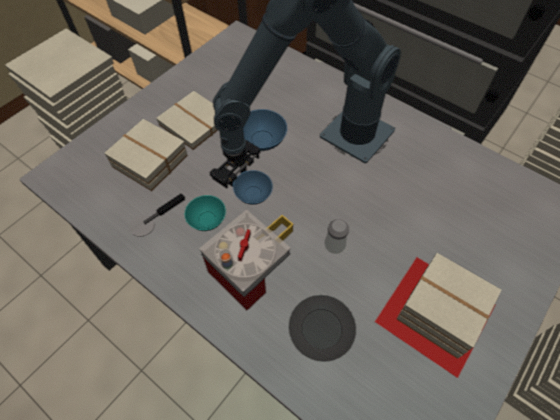

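Bowl at (0.470, -0.128), 76 mm ahead of the TCP. The two-finger push is holding, so I'll continue.

Request:
step_arm(targets="0 0.25 -0.03 0 0.1 -0.04; 0 0.25 -0.03 0 0 0; 0.01 0.25 -0.03 0 0 0; 0.01 0.25 -0.03 0 0 0; 0.01 0.25 -0.03 0 0 0")

```text
t: 5.15
eef_pos: [0.4754, -0.134, 0.0217]
eef_rot: [[1.0, -0.009, 0.011], [-0.009, -1.0, -0.005], [0.011, 0.005, -1.0]]
force: [-0.5, -7.2, 7.9]
finger_gap: 0.0498
```

Request:
step_arm(targets="0 0.25 -0.03 0 0 0; 0 0.25 -0.03 0 0 0; 0 0.25 -0.03 0 0 0; 0 0.25 -0.03 0 0 0; 0 0.2 -0.03 0 0 0")

```text
t: 5.78
eef_pos: [0.4776, -0.0621, 0.0142]
eef_rot: [[1.0, -0.012, 0.017], [-0.012, -1.0, -0.012], [0.018, 0.011, -1.0]]
force: [-1.0, -12.0, 16.6]
finger_gap: 0.0499
```

```bash
python3 - <<'E'
from bowl import *
s=bot.sense();p=s["eef_pos"];bowl("scene",(p[0],p[1]+.075),"scene3"); bowl("side",(p[0],p[1]+.075),"side3");s=bot.sense();print(s["eef_pos"],s["eef_rot"][:,0],s["force"])
E
```

```text
0.96 [184. 197. 225. 230.] exp [283.62152734 212.41734228]
scene bowl [ 0.64980053 -0.18772406] rms 0.6541070662812483
0.69 [266. 223. 310. 253.] exp [287.73068119 240.89760602]
side bowl [0.47721864 0.01170174] rms 0.956509749095087
[ 0.47740776 -0.06084004  0.01387262] [ 0.99980497 -0.01056701  0.01668403] [-0.15793112 -6.33149899  9.56668947]
```

View pics/side3.png

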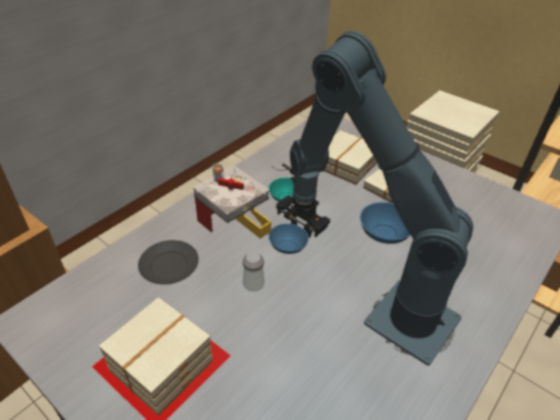

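Bowl at (0.477, 0.012). The arm is pressing downwards a little with 17 N, so I'll lift back to z of about 0.024 and finish the +y push.

Request:
step_arm(targets="0 -0.05 0.15 0 0.08 0.08; 0 0.2 0 0 0 0; 0 0.25 0 0 0 0; 0.02 0.25 0 0 0 0; 0.02 0.15 0 0 0 0")

```text
t: 6.6
eef_pos: [0.4788, -0.0076, 0.0229]
eef_rot: [[1.0, 0.001, 0.005], [0.001, -1.0, -0.009], [0.005, 0.009, -1.0]]
force: [0.5, -3.9, 5.2]
finger_gap: 0.0501
```

```bash
python3 - <<'E'
from bowl import *
s=bot.sense();p=s["eef_pos"];bowl("scene",(p[0],p[1]+.075),"scene4"); bowl("side",(p[0],p[1]+.075),"side4");s=bot.sense();print(s["eef_pos"],s["eef_rot"][:,0],s["force"])
E
```

```text
0.71 [276. 201. 318. 238.] exp [296.18288063 221.21790224]
scene bowl [0.474721   0.06693178] rms 4.696015311610395
0.95 [257. 233. 300. 263.] exp [277.26416104 249.34671118]
side bowl [0.47879865 0.0673816 ] rms 1.2175299733847866
[ 0.47855268 -0.00755304  0.02265212] [0.99999127 0.00116743 0.00401221] [-0.6212919  -0.36957272 -0.07649034]
```

View pics/scene4.png

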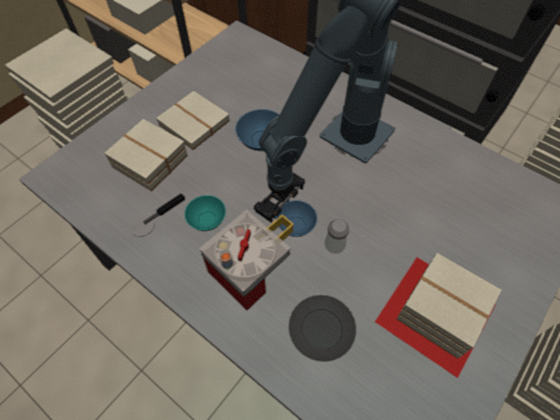

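The bowl is at (0.479, 0.067), so its y matches the spout. Next I back off, lift, turn the jaws 90° and go behind the bowl.

Request:
step_arm(targets="0 -0.5 0 0 0 0; -0.1 0 0.8 0 0 0; -0.5 0 0.8 0 0 1; -0.6 0.2 0.3 0 0 1; -0.3 0.3 0 0 0 1", hand=50)

```text
t: 7.42
eef_pos: [0.385, -0.0062, 0.1374]
eef_rot: [[0.932, 0.362, 0.001], [0.362, -0.932, -0.006], [-0.001, 0.006, -1.0]]
force: [-0.0, 0.8, 0.0]
finger_gap: 0.0502
```

Request:
step_arm(targets="0 0.3 0 0 0 1; 0 0.3 0 0 0 1; 0 0.2 0 0 0 1; 0 0.2 0 0 0 1; 0 0 0 0 0 1", hand=66)

```text
t: 8.05
eef_pos: [0.3802, 0.0596, 0.1368]
eef_rot: [[0.544, 0.839, -0.002], [0.839, -0.544, -0.003], [-0.003, -0.0, -1.0]]
force: [-0.9, 0.2, -0.7]
finger_gap: 0.066
```

Request:
step_arm(targets="0 0.1 0 0 0 1; 0 0 0 0 0 1; 0 0 0 0 0 1; 0 0 0 0 0 1; 0 0 0 0 0 0.8")

```text
t: 8.68
eef_pos: [0.3767, 0.068, 0.1355]
eef_rot: [[-0.024, 1.0, -0.007], [1.0, 0.024, -0.004], [-0.004, -0.007, -1.0]]
force: [-0.2, -0.4, 0.2]
finger_gap: 0.0663
```

Request:
step_arm(targets="0 0 -0.5 0 0 0; 0 0 -0.5 0 0 0; 0 0 -0.5 0 0 0; 0 0 0 0 0 0")

```text
t: 9.18
eef_pos: [0.3753, 0.0701, 0.0431]
eef_rot: [[-0.026, 1.0, -0.009], [1.0, 0.026, -0.002], [-0.001, -0.009, -1.0]]
force: [0.1, -0.0, 0.7]
finger_gap: 0.0661
```

```bash
python3 - <<'E'
from bowl import *
bowl("side",(.479,.067),"side5");s=bot.sense();print(s["eef_pos"],s["eef_rot"],s["force"],s["joint_positions"])
E
```

```text
0.74 [257. 231. 298. 262.] exp [277.29130821 249.25652586]
side bowl [0.47894166 0.0670388 ] rms 5.9296467787826135
[0.37692033 0.07034454 0.04470779] [[-2.64599775e-02  9.99634403e-01 -5.56155793e-03]
 [ 9.99649674e-01  2.64560499e-02 -7.78604545e-04]
 [-6.31183035e-04 -5.58021143e-03 -9.99984231e-01]] [ 0.03198524  0.00814763 -0.21493832] [-24.09230485  28.21522776   8.04139382 133.28927758 -11.62864287
  19.41879333  85.52499006]
```

View pics/side5.png

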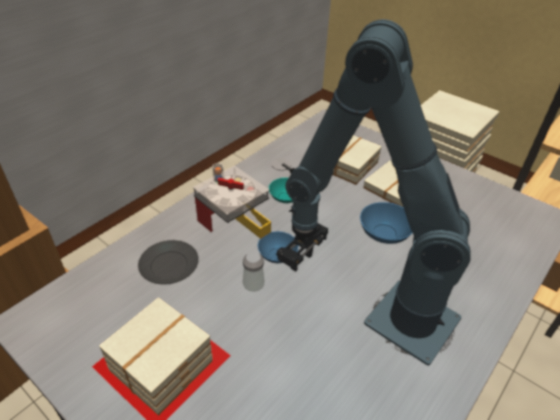

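Request:
step_arm(targets="0.1 -0.05 -0.15 0 0 -0.2; 0.1 0 -0.1 0 0 0; 0.1 0 0 0 0 0; 0.2 0 0 0 0 0; 0.2 0 0 0 0 0")

```text
t: 9.9
eef_pos: [0.4226, 0.0677, 0.031]
eef_rot: [[-0.001, 1.0, -0.003], [1.0, 0.001, 0.001], [0.001, -0.003, -1.0]]
force: [-1.5, 0.2, 0.0]
finger_gap: 0.0661
```

```bash
python3 - <<'E'
from bowl import *
s=bot.sense();p=s["eef_pos"];bowl("side",(max(.479,p[0]+.07),.067),"side6");bowl("scene",(.479,.067),"scene6");s=bot.sense();print(s["eef_pos"],s["eef_rot"][:,0],s["force"])
E
```

```text
0.65 [253. 231. 292. 261.] exp [274.22795267 247.32615259]
side bowl [0.48511689 0.06800403] rms 4.685643903953197
0.76 [273. 206. 316. 239.] exp [296.05590356 221.19777648]
scene bowl [0.48982537 0.06922863] rms 5.189494882002801
[0.42255492 0.06778423 0.03099565] [-7.30662484e-04  9.99999375e-01  8.45973937e-04] [ 0.17822148  0.57517977 -0.58625502]
```

View pics/side6.png

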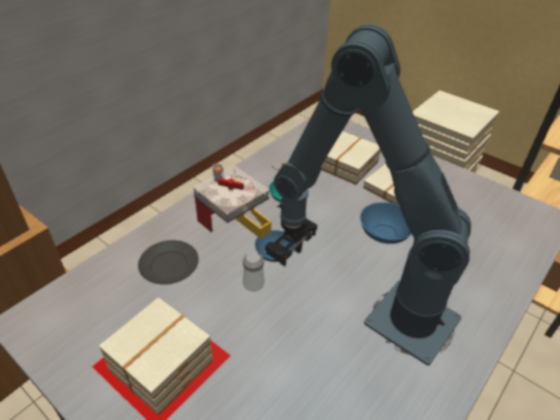

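View pics/scene6.png

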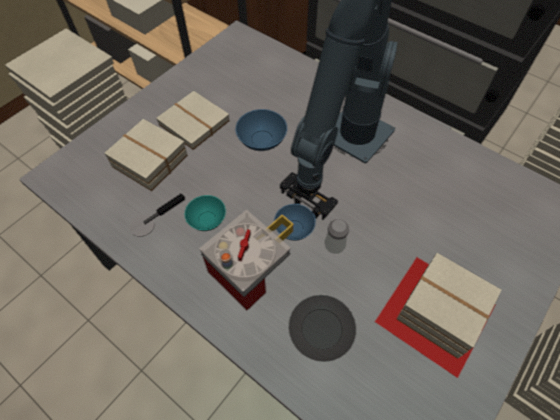

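Request:
step_arm(targets="0.2 0 0 0 0 0; 0.2 0 0 0 0 0; 0.2 0 0 0 0 0; 0.2 0 0 0 0 0; 0.1 0 0 0 0 0")

```text
t: 10.72
eef_pos: [0.4785, 0.0677, 0.0307]
eef_rot: [[-0.001, 1.0, -0.004], [1.0, 0.001, 0.001], [0.001, -0.004, -1.0]]
force: [-1.9, 0.1, 0.2]
finger_gap: 0.0659
```

```bash
python3 - <<'E'
from bowl import *
s=bot.sense();p=s["eef_pos"];bowl("side",(max(.479,p[0]+.07),.067),"side7");bowl("scene",(p[0]+.07,.067),"scene7");s=bot.sense();print(s["eef_pos"],s["eef_rot"][:,0],s["force"])
E
```

```text
0.83 [242. 230. 281. 251.] exp [261.89815776 239.55653321]
side bowl [0.54072229 0.0645468 ] rms 3.6446101959910493
0.73 [264. 214. 307. 249.] exp [283.24235597 235.44843678]
scene bowl [0.5479613  0.06506285] rms 5.973222370093845
[0.47762006 0.06770984 0.03073392] [-1.47809063e-03  9.99998775e-01  5.15823850e-04] [-0.80646943  0.3576179  -0.09849173]
```

Now I back off, lift, and look with an unobstructed view.

Request:
step_arm(targets="-0.4 0 0 0 0 0; -0.4 0 0.3 0 0 0; -0.2 0 1 0 0 0; 0 0 1 0 0 0; 0 0 1 0 0 0")

```text
t: 11.55
eef_pos: [0.412, 0.067, 0.2307]
eef_rot: [[-0.002, 1.0, -0.011], [1.0, 0.002, -0.002], [-0.002, -0.011, -1.0]]
force: [1.8, -0.1, -0.4]
finger_gap: 0.0659
```

```bash
python3 - <<'E'
from bowl import *
for cam in("wrist","side","scene"):
    bowl(cam,(.548,.067),cam+"8")
im=cv2.imread("pics/scene8.png");cv2.imwrite("pics/c8a.png",cv2.resize(im[190:290,190:350],None,fx=5,fy=5,interpolation=cv2.INTER_CUBIC))
s=bot.sense();print(s["eef_pos"],s["joint_positions"])
E
```

```text
0.85 [218. 254. 334. 344.] exp [274.9750427  289.38999883]
wrist bowl [0.55719439 0.06832955] rms 20.515050330720175
0.82 [240. 223. 284. 253.] exp [261.99669608 239.61862713]
side bowl [0.54530271 0.06899782] rms 5.5780189762063745
0.94 [265. 216. 304. 248.] exp [283.32772677 235.35349115]
scene bowl [0.55030949 0.06479971] rms 5.8673874704354985
[0.41187714 0.06691666 0.22783179] [-29.85958467   9.01461137  16.04262701 122.21016936  -3.31453026
  49.89034941  78.26975559]
```

View pics/c8a.png

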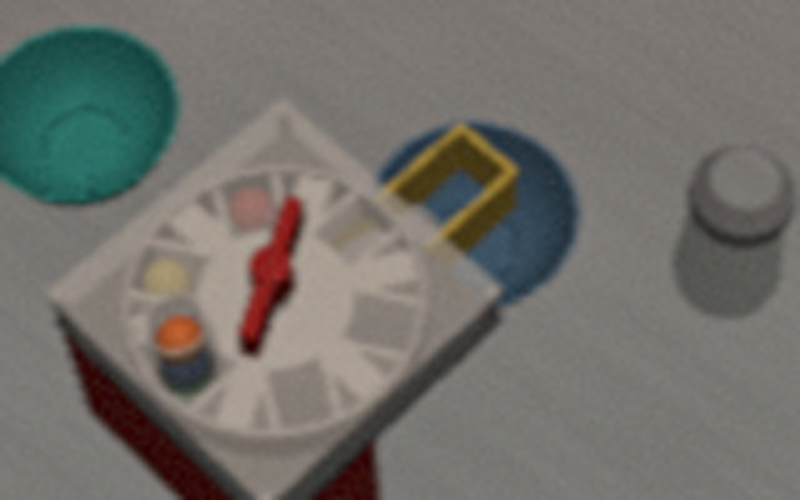

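View pics/wrist8.png

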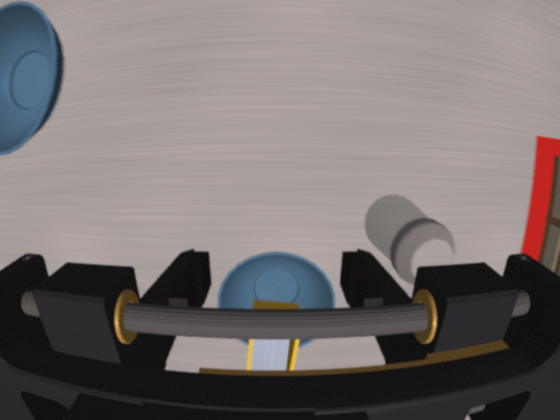

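View pics/side8.png

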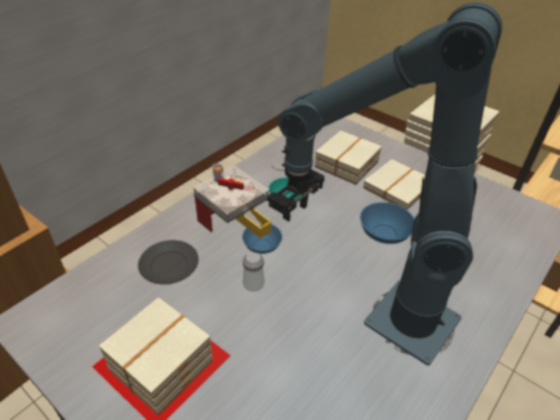

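```bash
cat > pad.py <<'E'
import numpy as np
A=np.array([.7084,.0499]);R=.036
def c(deg,extra=0.,hx=.009,hy=.0175):
    th=np.radians(203.6-deg);u=np.array([np.cos(th),np.sin(th)]);t=np.array([-u[1],u[0]])
    d=.006+hx*abs(t[0])+hy*abs(t[1])+extra
    return A+R*u+d*t
if __name__=="__main__":
    for k in range(0,161,10):print(k,c(k).round(4))
E
python3 pad.py
python3 - <<'E'
from h import *
P=bot.camera_params("scene")
for x,y in((578,213),(490,123),(425,138),(382,180),(515,300)):
    p=at("scene",190+x/5,190+y/5,.05,P);print(p.round(4),np.hypot(*(p[:2]-[.548,.067])).round(4))
E
```

```text
0 [0.6857 0.012 ]
10 [0.6793 0.017 ]
20 [0.674  0.0237]
30 [0.6699 0.0297]
40 [0.6667 0.0358]
50 [0.6647 0.0429]
60 [0.6643 0.0508]
70 [0.6658 0.059 ]
80 [0.6692 0.0671]
90 [0.6745 0.0744]
100 [0.6816 0.0805]
110 [0.6901 0.0848]
120 [0.6956 0.0876]
130 [0.6998 0.09  ]
140 [0.7048 0.0919]
150 [0.7107 0.0929]
160 [0.7173 0.0927]
[0.5039 0.1243 0.05  ] 0.0723
[0.4851 0.0372 0.05  ] 0.0696
[0.5211 0.0106 0.05  ] 0.0625
[0.5636 0.0087 0.05  ] 0.0604
[0.5794 0.1306 0.05  ] 0.071
```

Request:
step_arm(targets="0.9 -0.2 0.1 0 0 0; 0.9 -0.2 0.05 0 0 0; 0.9 -0.2 0 0 0 0; 0.9 -0.2 0 0 0 0; 0.9 -0.2 0 0 0 0", hand=0)

```text
t: 12.48
eef_pos: [0.6806, 0.0062, 0.2255]
eef_rot: [[-0.007, 0.999, -0.033], [1.0, 0.007, -0.004], [-0.003, -0.033, -0.999]]
force: [0.3, 0.6, 1.5]
finger_gap: 0.0182
```

The visible rim points fit a bowl centre of about (0.548, 0.068), roughly 6 mm from the spout. Next I position behind paddle arm 1 and descend.

Request:
step_arm(targets="0.16 -0.12 0 0 -0.28 0; 0 0 0 0 0 0; 0 0 0 0 0 0")

```text
t: 12.85
eef_pos: [0.6886, -0.0026, 0.2182]
eef_rot: [[-0.005, 1.0, -0.009], [1.0, 0.005, -0.005], [-0.005, -0.009, -1.0]]
force: [0.4, 0.6, 0.4]
finger_gap: 0.0003
```

```bash
python3 - <<'E'
from h import *
for cam in("wrist","side","scene"):
    im=bot.grab_frame(cam);cv2.imwrite(f"pics/{cam}9.png",im[:,:,::-1])
im=cv2.imread("pics/scene9.png");cv2.imwrite("pics/c9a.png",cv2.resize(im[190:290,190:350],None,fx=5,fy=5,interpolation=cv2.INTER_CUBIC))
s=bot.sense();print(s["eef_pos"],s["eef_rot"],s["finger_gap"],s["joint_positions"])
E
```

```text
[ 0.68938214 -0.00255921  0.2193053 ] [[-0.00517311  0.9999658  -0.00645246]
 [ 0.99997183  0.00513783 -0.00547245]
 [-0.00543911 -0.00648059 -0.99996421]] 0.0007612684070685734 [-15.23926016  36.8992222   18.24450883  82.89690661 -11.88241633
  62.5021372   95.44322134]
```

View pics/c9a.png

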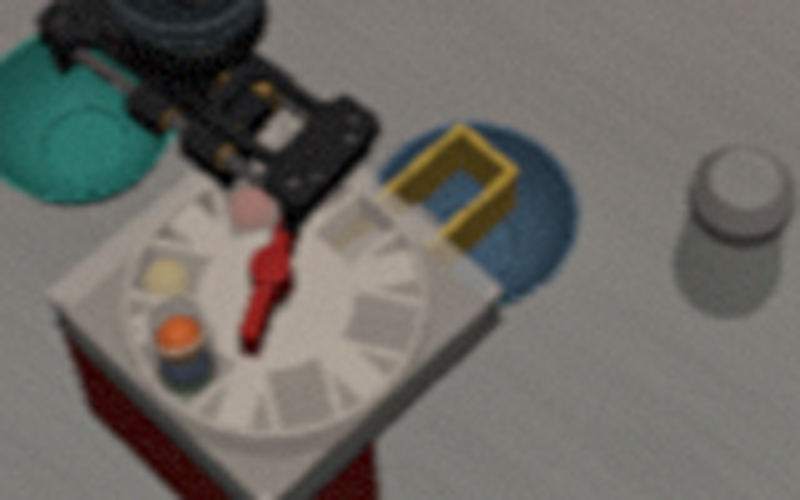

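View pics/wrist9.png

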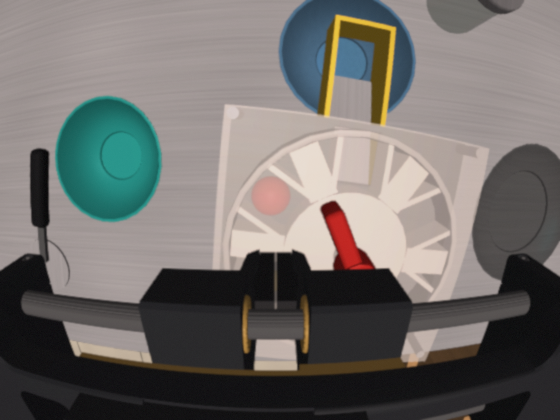

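View pics/side9.png

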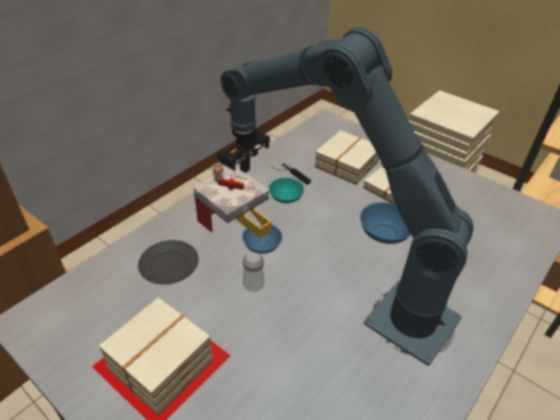

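```bash
python3 - <<'E'
from h import *
P=bot.camera_params("wrist")
print("arm tip",at("wrist",331,205,.194,P),"expect",(.7084-.047*.916,.0499-.047*.40))
print("chute corners",at("wrist",339,16,.112,P),at("wrist",395,29,.112,P),"expect (.528,.045),(.533,.095)")
for u,v in((279,55),(414,60),(300,100),(290,20),(405,95),(385,3)): 
    p=at("wrist",u,v,.05,P);print("rim",p,np.hypot(*(p[:2]-[.548,.068])))
print("corner",at("wrist",228,105,.161,P),at("wrist",487,151,.161,P),"exp (.604,-.033),(.625,.154)")
E
```

```text
arm tip [0.66284207 0.02718145 0.194     ] expect (0.665348, 0.0311)
chute corners [0.53084507 0.04516999 0.112     ] [0.53690956 0.09167591 0.112     ] expect (.528,.045),(.533,.095)
rim [ 0.55305885 -0.00136268  0.05      ] 0.06954691664238492
rim [0.54798293 0.13522254 0.05      ] 0.06722254071887447
rim [0.59726996 0.01894992 0.05      ] 0.06952294071459164
rim [0.51657786 0.00904047 0.05      ] 0.06681000620604315
rim [0.58579876 0.12531784 0.05      ] 0.0686591645581308
rim [0.48941093 0.10502318 0.05      ] 0.06930653150033214
corner [ 0.60741018 -0.03348795  0.161     ] [0.62937037 0.15025947 0.161     ] exp (.604,-.033),(.625,.154)
```

The wrist view confirms the axis, chute and bowl positions to within about 4 mm. Descending beside arm 1.

Request:
step_arm(targets="0 0 -0.4 0 -0.05 0; 0 0 -0.35 0 0 0; 0 0 0 0 0 0")

```text
t: 13.38
eef_pos: [0.6889, -0.0008, 0.1758]
eef_rot: [[-0.007, 1.0, 0.002], [1.0, 0.007, -0.004], [-0.004, 0.002, -1.0]]
force: [0.2, 1.3, -0.7]
finger_gap: 0.0006
```

Request:
step_arm(targets="-0.05 0.21 0 0 0 0; -0.11 0.09 0 0 0 0; -0.09 0.11 0 0 0 0; -0.07 0.1 0 0 0 0; -0.06 0.1 0 0 0 0")

```text
t: 14.0
eef_pos: [0.6689, 0.0328, 0.1815]
eef_rot: [[-0.003, 1.0, 0.015], [1.0, 0.003, -0.01], [-0.01, 0.015, -1.0]]
force: [1.3, -3.3, 0.4]
finger_gap: 0.0007
```

```bash
cat > look.py <<'E'
import sys
from h import *
t=sys.argv[1]
im=bot.grab_frame("scene");cv2.imwrite(f"pics/s{t}.png",cv2.resize(im[190:290,190:350,::-1],None,fx=5,fy=5,interpolation=cv2.INTER_CUBIC))
im=bot.grab_frame("wrist");cv2.imwrite(f"pics/w{t}.png",im[:,:,::-1])
s=bot.sense();print(s["t"],s["eef_pos"].round(4),s["eef_rot"][:,0].round(3),s["force"].round(1))
E
python3 look.py a
```

```text
14.1 [0.6683 0.0353 0.1812] [-0.005  1.    -0.007] [ 0.5 -0.  -0. ]
```

View pics/sa.png

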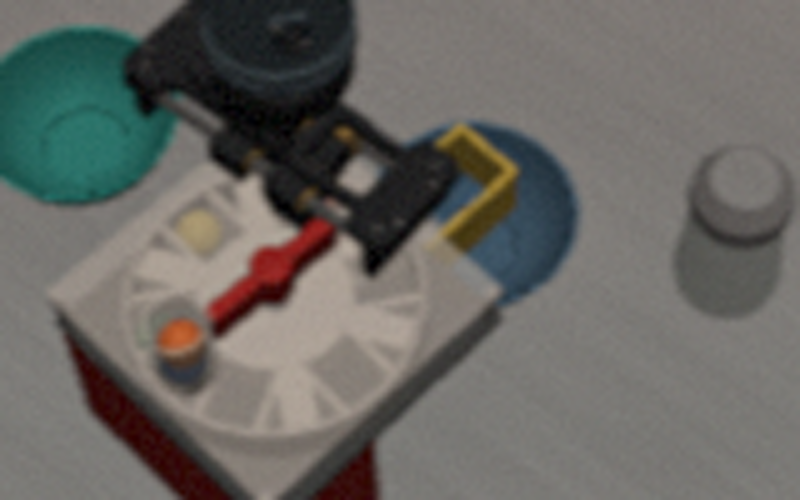

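View pics/wa.png

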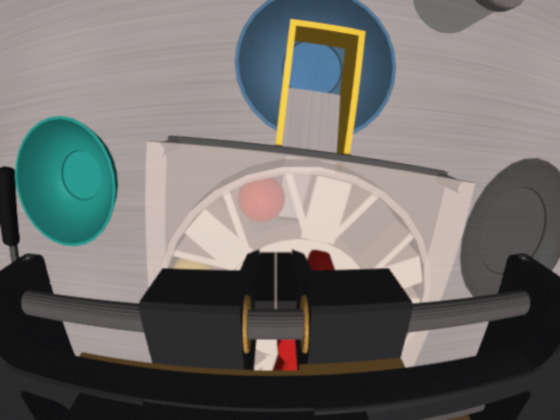

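The paddle is past half-way and carrying on by itself. I'll wait for it to settle, drop z slightly, and look again.

Request:
step_arm(targets="0 0 -0.08 0 0 0; 0 0 0 0 0 0; 0 0 0 0 0 0; 0 0 0 0 0 0; 0 0 0 0 0 0")

```text
t: 14.72
eef_pos: [0.6674, 0.0376, 0.1758]
eef_rot: [[-0.007, 1.0, 0.011], [1.0, 0.007, -0.004], [-0.005, 0.011, -1.0]]
force: [-0.3, 0.3, -0.1]
finger_gap: 0.0004
```

```bash
python3 look.py b
```

```text
14.825 [0.6674 0.0376 0.1758] [-0.007  1.    -0.005] [-0.1 -0.8  0.4]
```

View pics/sb.png

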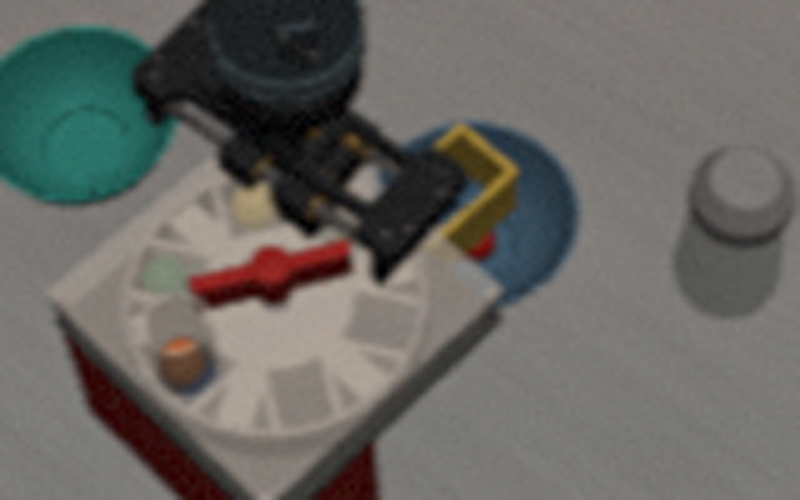

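View pics/wb.png

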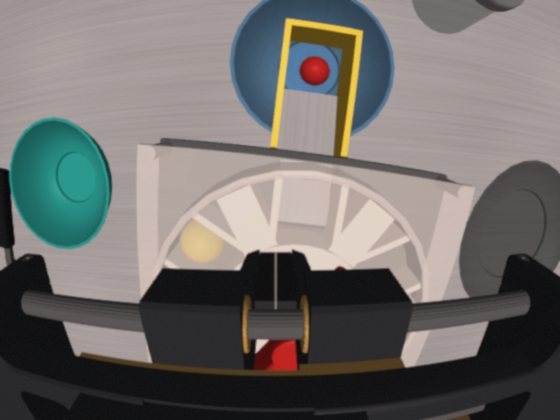

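Red candy is in the bowl at wrist (315,70), and the paddle rests at stop 1. Click 2.

Request:
step_arm(targets="-0.04 0.1 0 0 0 0; -0.01 0.13 -0.01 0 0 0; 0.03 0.14 -0.01 0 0 0; 0.06 0.14 -0.01 0 0 0; 0.09 0.12 -0.01 0 0 0")

```text
t: 15.45
eef_pos: [0.6743, 0.0722, 0.1734]
eef_rot: [[-0.003, 1.0, 0.009], [1.0, 0.003, -0.011], [-0.011, 0.009, -1.0]]
force: [-1.7, -2.3, 0.6]
finger_gap: 0.0004
```

```bash
python3 look.py c
```

```text
15.55 [0.675  0.075  0.1733] [-0.005  1.    -0.008] [-0.7  0.1  0.1]
```

View pics/sc.png

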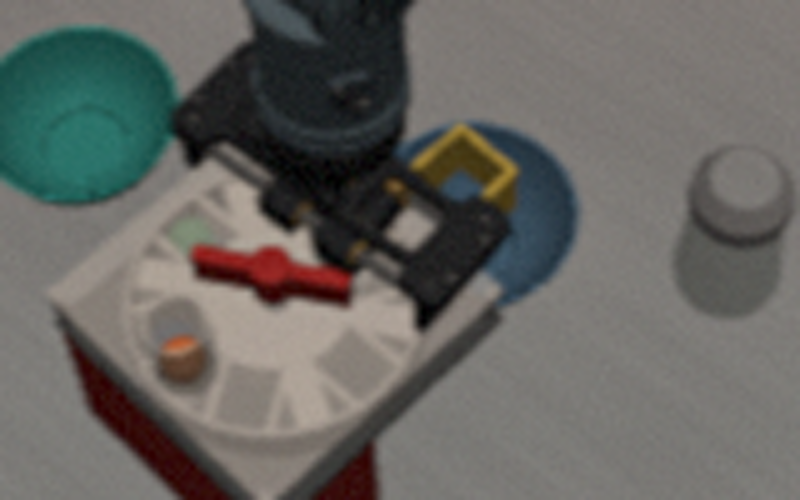

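Request:
step_arm(targets="0.1 0.08 0 0 0 0; 0 0 0 0 0 0; 0 0 0 0 0 0; 0 0 0 0 0 0; 0 0 0 0 0 0")

```text
t: 16.18
eef_pos: [0.6815, 0.0821, 0.1733]
eef_rot: [[-0.007, 1.0, 0.011], [1.0, 0.007, -0.006], [-0.006, 0.011, -1.0]]
force: [0.2, 0.9, 1.4]
finger_gap: 0.0
```

```bash
python3 look.py d
```

```text
16.275 [0.6815 0.0821 0.1733] [-0.007  1.    -0.006] [-0.6 -0.1  0.5]
```

View pics/sd.png

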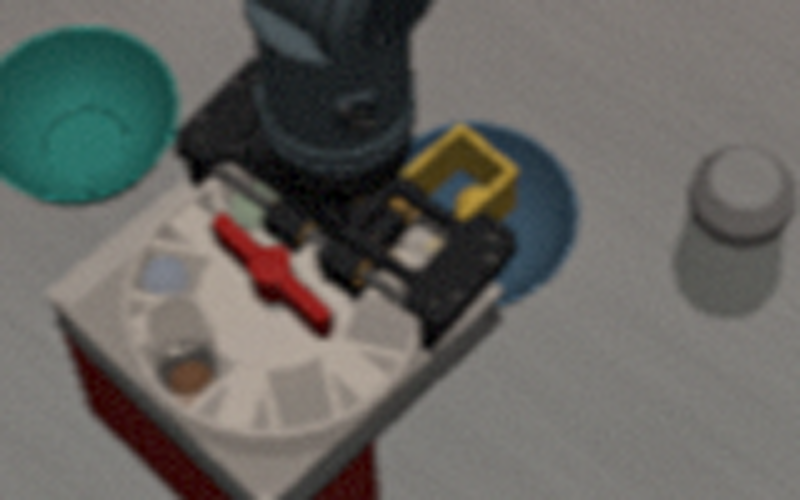

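View pics/wd.png

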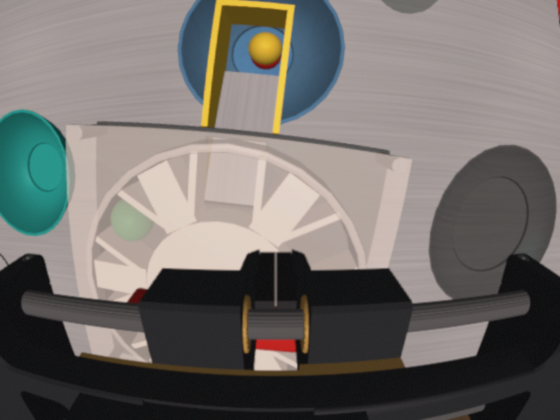

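Yellow has dropped and the paddle is at stop 2, with green waiting one click before the outlet. I'll check that yellow settles, then do click 3.

Request:
step_arm(targets="0.08 0.04 0 0 0 0; 0.08 0.04 0 0 0 0; 0 0 0 0 0 0; 0 0 0 0 0 0; 0 0 0 0 0 0")

```text
t: 16.9
eef_pos: [0.6919, 0.0872, 0.1732]
eef_rot: [[-0.007, 1.0, 0.011], [1.0, 0.007, -0.006], [-0.006, 0.011, -1.0]]
force: [-0.2, -0.2, -0.1]
finger_gap: 0.0002
```

```bash
python3 look.py e
```

```text
17.0 [0.6919 0.0872 0.1732] [-0.007  1.    -0.006] [ 1.2  0.2 -1.1]
```

View pics/we.png

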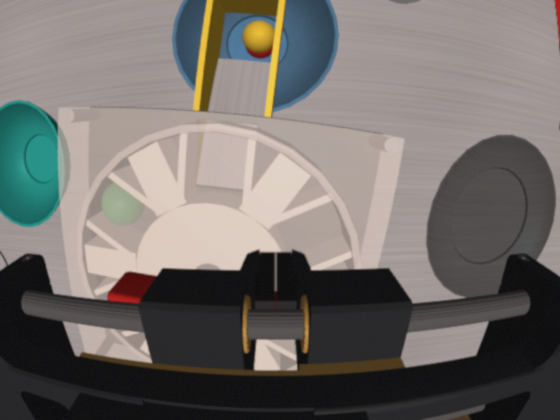

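```bash
python3 - <<'E'
from h import *
im=bot.grab_frame("wrist");cv2.imwrite("pics/wf.png",cv2.resize(im[0:130,160:360,::-1],None,fx=4,fy=4,interpolation=cv2.INTER_CUBIC))
im=bot.grab_frame("side");cv2.imwrite("pics/sidef.png",cv2.resize(im[160:290,180:340,::-1],None,fx=4.5,fy=4.5,interpolation=cv2.INTER_CUBIC))
P=bot.camera_params("wrist")
for z in(.018,.032,.046,.06):print(z,at("wrist",258,37,z,P),at("wrist",260,50,z,P))
E
```

```text
0.018 [0.54423267 0.06890675 0.018     ] [0.5568673  0.07084286 0.018     ]
0.032 [0.54764139 0.06974323 0.032     ] [0.55968698 0.07158907 0.032     ]
0.046 [0.55105012 0.0705797  0.046     ] [0.56250666 0.07233528 0.046     ]
0.06 [0.55445884 0.07141618 0.06      ] [0.56532633 0.0730815  0.06      ]
```

View pics/wf.png

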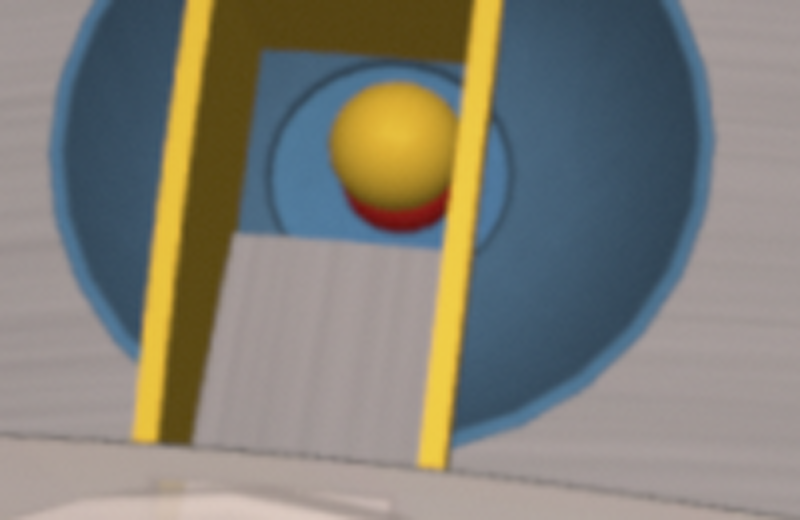

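View pics/sidef.png

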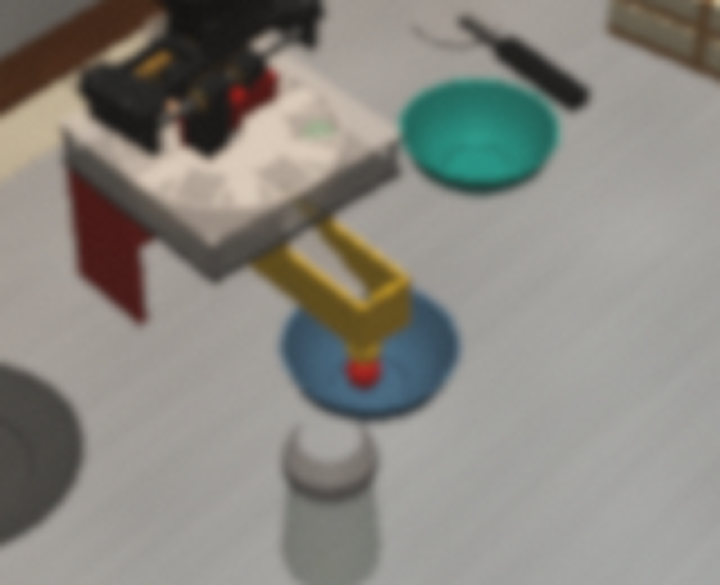

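The wrist and side crops show yellow balanced exactly on top of red, with its top at about 60 mm, just under the chute. Green could jam on it. Before the last click I'll nudge the bowl about 6 mm in +x, which also centres it better, so that yellow topples.

Request:
step_arm(targets="-0.2 0.05 0 0 0 0; -0.1 0 0.6 0 0 0; -0.3 -0.05 0.5 0 0 0; -0.9 -0.1 0 0 0 0; -0.95 -0.1 0 0 0 0")

```text
t: 17.73
eef_pos: [0.5403, 0.0764, 0.2399]
eef_rot: [[-0.008, 1.0, 0.012], [1.0, 0.008, -0.005], [-0.005, 0.012, -1.0]]
force: [0.9, -0.1, -0.0]
finger_gap: 0.0003
```

Request:
step_arm(targets="-0.95 -0.1 0 0 0 0; -0.8 -0.1 0 0 0 0; 0 0 -0.9 0 0 0; 0 0 -0.9 0 0 0; 0 0 -0.6 0 0 0")

```text
t: 18.35
eef_pos: [0.4275, 0.0664, 0.0981]
eef_rot: [[-0.012, 1.0, 0.024], [1.0, 0.012, 0.004], [0.004, 0.024, -1.0]]
force: [0.1, 0.5, 0.6]
finger_gap: 0.0003
```

Request:
step_arm(targets="0 0 -0.7 0 0.2 0; 0.05 0 -0.3 0 0 0; 0.2 0 0 0 0 0; 0.2 0 0 0 0 0; 0 0 0 0 0 0")

```text
t: 18.98
eef_pos: [0.4536, 0.0669, 0.037]
eef_rot: [[-0.013, 1.0, -0.001], [1.0, 0.013, 0.005], [0.005, -0.001, -1.0]]
force: [-0.0, 0.6, -0.7]
finger_gap: 0.0004
```

```bash
cat > look2.py <<'E'
import sys
from h import *
t=sys.argv[1]
im=bot.grab_frame("side");cv2.imwrite(f"pics/d{t}.png",cv2.resize(im[160:290,180:340,::-1],None,fx=4.5,fy=4.5,interpolation=cv2.INTER_CUBIC))
im=bot.grab_frame("scene");cv2.imwrite(f"pics/s{t}.png",cv2.resize(im[190:290,190:350,::-1],None,fx=5,fy=5,interpolation=cv2.INTER_CUBIC))
s=bot.sense();print(s["t"],s["eef_pos"].round(4),s["eef_rot"][:,0].round(3),s["force"].round(1))
E
python3 look2.py g
```

```text
19.075 [0.4523 0.0668 0.0367] [-0.013  1.     0.005] [-1.5 -0.1  0.2]
```

View pics/dg.png

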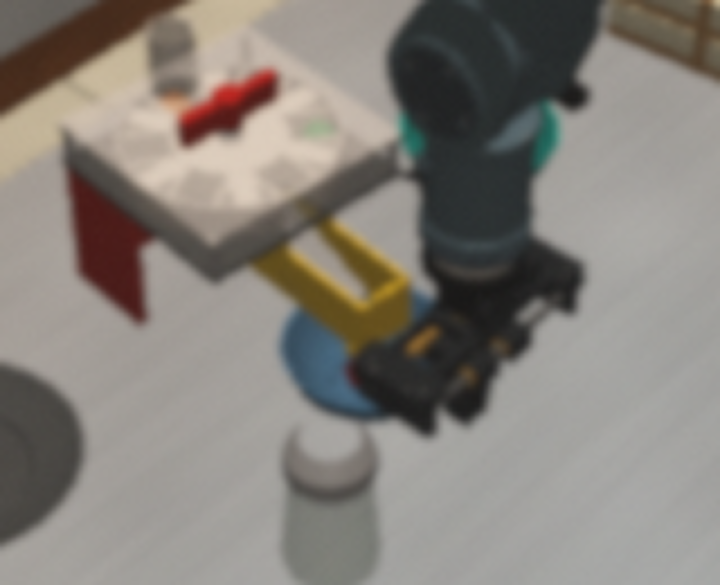

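View pics/sg.png

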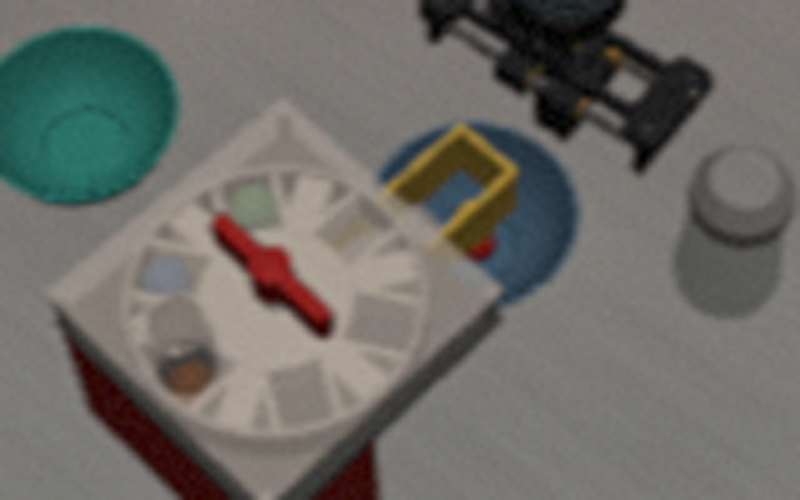

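Request:
step_arm(targets="0.2 0 0 0 0 0; 0.2 0 0 0 0 0; 0 0 0 0 0 0; -0.4 0 0 0 0 0")

```text
t: 19.58
eef_pos: [0.4553, 0.067, 0.0375]
eef_rot: [[-0.013, 1.0, -0.0], [1.0, 0.013, 0.005], [0.005, -0.0, -1.0]]
force: [-0.6, 0.8, -0.4]
finger_gap: 0.0001
```

```bash
python3 look2.py h
```

```text
19.675 [0.4512 0.0667 0.037 ] [-0.014  1.     0.005] [-0.1  0.6 -0.3]
```

View pics/dh.png

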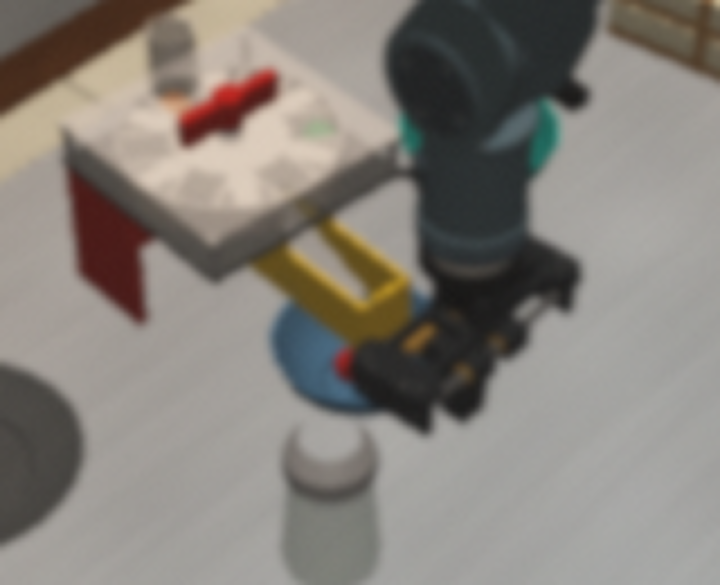

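View pics/sh.png

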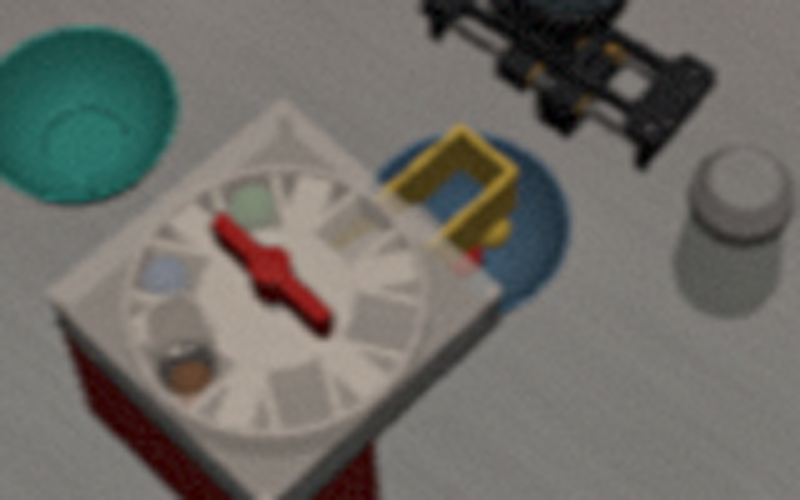

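Yellow has toppled beside red, and both lie in the bowl. The bowl moved about 10 mm towards +x. I'll return to the paddle and check the bowl from the wrist on the way.

Request:
step_arm(targets="-0.1 0 0.7 0 0 0; 0 0 1 0 0 0; 0 0 1 0 0 0; 0 0 0.5 0 0 0; 0.9 0.05 0 0 0 0")

```text
t: 20.3
eef_pos: [0.5003, 0.0697, 0.2372]
eef_rot: [[-0.014, 1.0, -0.004], [1.0, 0.014, 0.006], [0.006, -0.004, -1.0]]
force: [1.9, 0.7, 0.5]
finger_gap: 0.0004
```

Request:
step_arm(targets="0.95 0.05 0 0 0 0; 0.95 0.05 0 0 0 0; 0.9 0.05 0 0 0 0; 0.2 0.05 0 0 0 0; 0 0 0 0 0 0")

```text
t: 20.92
eef_pos: [0.6916, 0.0824, 0.2386]
eef_rot: [[-0.017, 1.0, 0.003], [1.0, 0.017, 0.006], [0.006, 0.003, -1.0]]
force: [-1.3, -0.4, -0.1]
finger_gap: 0.0006
```

```bash
python3 look.py i
```

```text
21.025 [0.6904 0.0822 0.2389] [-0.016  1.     0.006] [-0.5 -0.8  1. ]
```

View pics/wi.png

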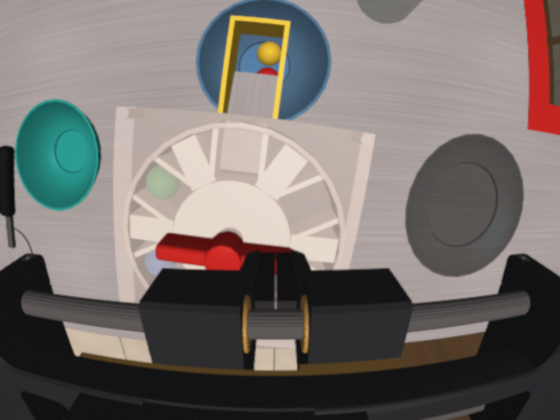

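View pics/si.png

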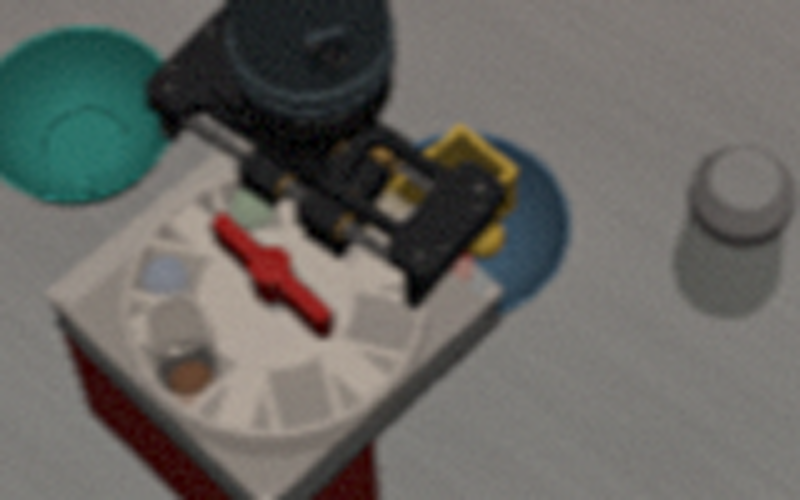

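```bash
python3 - <<'E'
from h import *
from scipy.optimize import least_squares
P=bot.camera_params("wrist")
pts=np.array([at("wrist",u,v,.05,P)[:2] for u,v in((197,58),(330,62),(264,0),(311,105),(211,97),(218,15),(318,25))])
o=least_squares(lambda c:np.hypot(*(pts-c).T)-.07,[.555,.068]);print("bowl",o.x,o.fun.round(4))
print("chute corners",at("wrist",232,16,.112,P),at("wrist",290,21,.112,P))
print("hub top",at("wrist",226,248,.194,P),"yellow",at("wrist",269,53,.018,P),"red",at("wrist",267,78,.018,P))
E
```

```text
bowl [0.55770174 0.06841929] [-0.0016 -0.0022 -0.0032 -0.003  -0.0048 -0.0005 -0.0019]
chute corners [0.52895496 0.04356519 0.112     ] [0.53353616 0.09187715 0.112     ]
hub top [0.69865384 0.05040684 0.194     ] yellow [0.54367289 0.0735218  0.018     ] red [0.57261696 0.07180368 0.018     ]
```

The bowl is now about 4 mm from the spout. Click 3: descend beside arm 1 and push.

Request:
step_arm(targets="-0.14 0.04 -0.1 0 0 0; 0 0 -0.5 0 0 0; 0 0 -0.45 0 0 0; 0 0 0 0 0 0")

```text
t: 21.52
eef_pos: [0.6774, 0.0854, 0.1754]
eef_rot: [[-0.017, 1.0, 0.002], [1.0, 0.017, 0.008], [0.008, 0.002, -1.0]]
force: [0.0, 0.1, -0.8]
finger_gap: 0.0003
```

```bash
python3 -c "
from station import bot
s=bot.sense();print(s['eef_pos'],s['force'])"
```

```text
[0.67741087 0.08535212 0.17543907] [ 0.04125494  0.07447453 -0.7989022 ]
```

Request:
step_arm(targets="0.3 0.04 0 0 0 0; 0.08 0.04 0 0 0 0; 0.09 0.03 0 0 0 0; 0.09 0.02 0 0 0 0; 0.08 0.01 0 0 0 0")

```text
t: 22.15
eef_pos: [0.7083, 0.0918, 0.1775]
eef_rot: [[-0.014, 1.0, -0.012], [1.0, 0.014, 0.006], [0.006, -0.012, -1.0]]
force: [-5.1, -0.8, -0.1]
finger_gap: 0.0006
```

```bash
python3 look.py j
```

```text
22.25 [0.7094 0.0921 0.1778] [-0.015  1.     0.006] [-3.   0.4 -1.1]
```

View pics/sj.png

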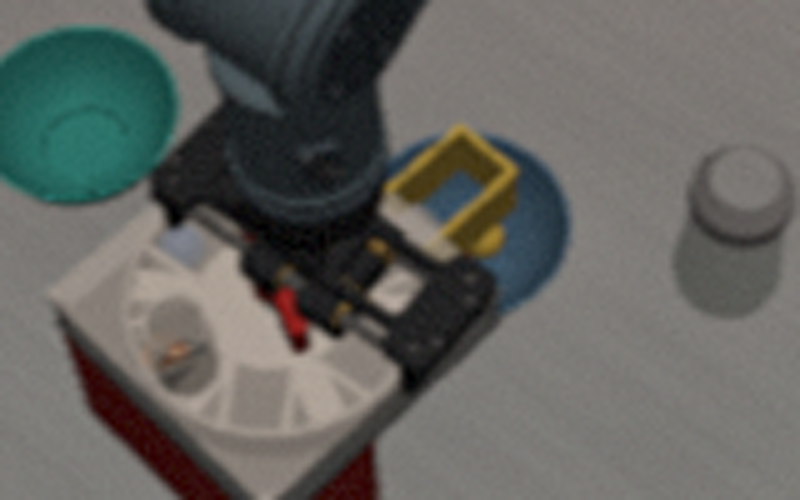

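Request:
step_arm(targets="0.1 0 -0.03 0 0 0; 0.06 0 0 0 0 0; 0 0 0 0 0 0; 0 0 0 0 0 0; 0 0 0 0 0 0")

```text
t: 22.88
eef_pos: [0.7203, 0.0933, 0.1789]
eef_rot: [[-0.015, 1.0, -0.004], [1.0, 0.015, 0.008], [0.008, -0.004, -1.0]]
force: [0.3, 0.5, -0.1]
finger_gap: 0.0002
```

```bash
python3 look.py k
```

```text
22.975 [0.7202 0.0933 0.1788] [-0.015  1.     0.008] [ 1.1 -0.   0.8]
```

View pics/sk.png

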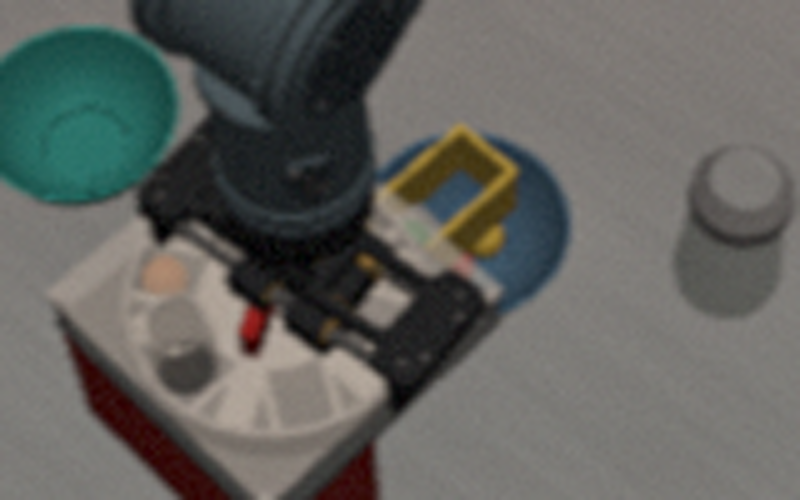

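View pics/wk.png

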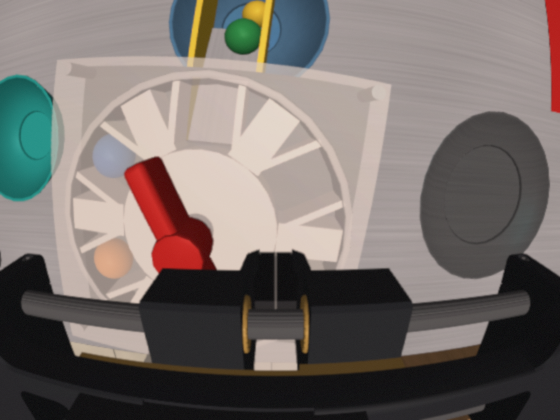

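The paddle is at stop 3 and green is dropping. Now I retreat: back off in -x, lift, and move away.

Request:
step_arm(targets="-0.25 0.1 0 0 0 0; -0.1 0 0.3 0 0 0; 0 0 0.9 0 0 0; -0.5 0 0.3 0 0 0; -0.9 -0.1 0 0 0 0")

```text
t: 23.6
eef_pos: [0.6164, 0.0922, 0.2748]
eef_rot: [[-0.015, 1.0, 0.001], [1.0, 0.015, 0.007], [0.007, 0.001, -1.0]]
force: [0.1, -0.4, -0.8]
finger_gap: 0.0006
```

Request:
step_arm(targets="-0.3 0 0 0 0 0; 0 0 0 0 0 0; 0 0 0 0 0 0")

```text
t: 23.98
eef_pos: [0.5975, 0.0908, 0.2795]
eef_rot: [[-0.013, 1.0, 0.006], [1.0, 0.013, 0.009], [0.009, 0.006, -1.0]]
force: [-0.1, 0.6, 0.2]
finger_gap: 0.0009
```

```bash
python3 look.py l; python3 look2.py m
```

```text
24.075 [0.5976 0.0908 0.279 ] [-0.013  1.     0.009] [ 0.2 -0.8  0.9]
24.175 [0.5972 0.0909 0.2784] [-0.013  1.     0.008] [0.4 0.1 0.3]
```

View pics/wl.png

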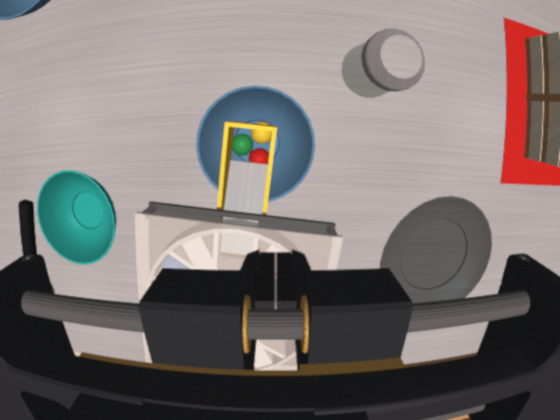

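View pics/sm.png

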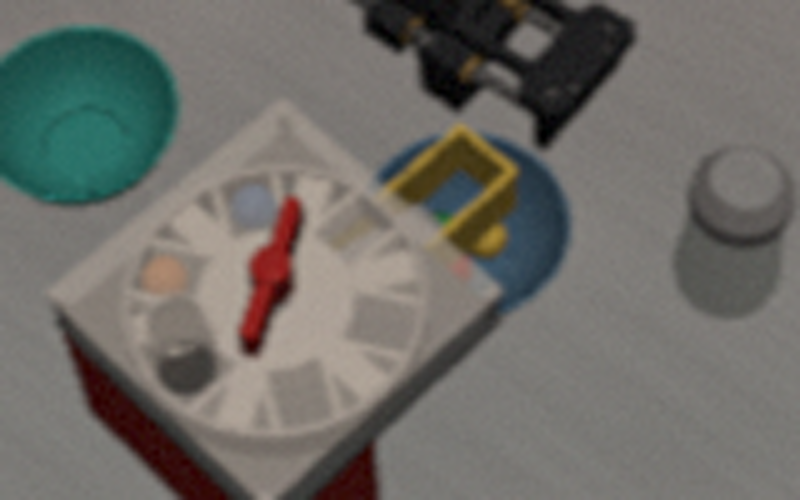

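View pics/dm.png

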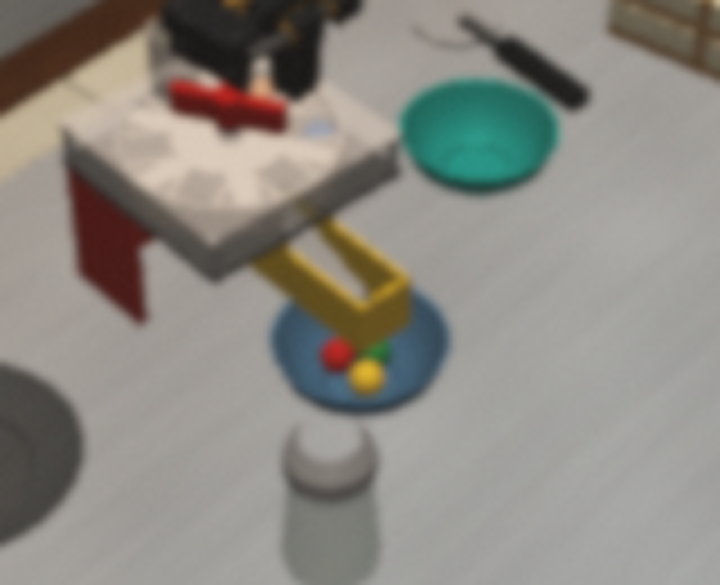

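Red, green and yellow all lie on the bowl floor. The paddle is at stop 3, with blue and orange still in the drum, and the arm is clear at z = 0.28. Handing in.

```bash
python3 -c "
from station import bot
print(bot.hand_in())"
```

```text
the job is handed in; nothing more can be done
None
```

I counted three boxes on the red mat and slid the small blue bowl under the outlet. I then turned the paddle clockwise three clicks and handed the job in at about 24 s; no verdict is reported.

- **Candies:** the last wrist and side pictures show red, yellow and green lying on the bowl floor. Blue and orange are still in the drum.
- **Paddle:** it rests at the third click stop, back in line with where it started.
- **Bowl:** its centre was measured about 4 mm from the outlet's before the third click, and the later pictures showed no shift. My last fit to the visible rim ran 1–5 mm small of the 70 mm radius given. Earlier silhouette fits, with the chute or gripper in the way, scattered by about 8 mm.
- **Everything else:** in the last pictures the arm stood clear at z = 0.28 and nothing else looked moved. I compared that by eye only, without measuring.

Two things did not go as planned:
- **Stacked candy:** after click 2, yellow balanced on top of red just under the chute. I nudged the bowl about 10 mm so it rolled off before the last click.
- **Downward press:** during the first push the fingers pressed down on the bowl with up to 17 N, so I raised them. The limit is 40 N.

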